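# Short the probe station, then raise its probe flap to the index mark and hold it

### The arm

A 7-joint arm with a two-finger parallel gripper is mounted at the origin on the work surface. World frame = base frame: x ahead of the robot, y to its left, z up, the work surface at z = 0. Lengths are in m, angles in rad, forces in N, time in s.
With the tool pointing down it reaches from about 0.425 to 0.925 m from the base axis. Payload 6.8 kg.
Tool frame: the origin (TCP) lies on the centre line of the jaws, within the pads' length; the fingertips stand 19 mm ahead of it and the grasp point (between the pads) is the TCP (r.tip_extent is the y of the fingertips in the tool frame, in m); y points along the fingers, z is the direction in which the jaws open and shut, and the axes are right-handed (so a half turn about y gives the same grasp; the last joint's range is limited). The gripper opens to 85 mm and grips with 20 to 120 N. Pads are 22 mm wide; open, the fingers measure 114 mm over their backs; the gripper's body (76 mm by 85 mm) begins 54 mm behind the grasp point. The pads swing forward as they close: fully open they stand 13 mm farther back than shut.
Start: joints at [-1.219, 0.477, 0.022, 1.555, -0.011, 1.109, -0.083], TCP at [0.3, 0.605, 0.25] pointing down, gripper open.
Joint ranges: [-2.96, 2.96], [-0.34, 2.1], [-1.41, 1.46], [0.24, 2.44], [-1.37, 4.51], [0.17, 1.92], [-2.96, 2.96]. Speed limits (rad/s): [2.39, 2.39, 3.14, 3.14, 3.14, 3.14, 3.14].

### API

Orientations are given as a rotation vector (axis times angle).
In Python, from bench import r gives the robot as it stands. The module is installed in compiled form; this text tells all that it offers.
- The arm moves only by the tool jog_arm, never from a script. Its argument "motion" is a list of rows, each a list of 3 entries, a list of its own where there are three numbers: the opening, from 0 (shut) to 1 (fully open), then the shift along the tool's x, y, z in m, then the turn, a rotation vector about the tool's x, y, z in degrees. A call has 1 to 10 rows; each row shifts and turns the commanded pose from where the row before left it, along the tool's axes as they then stand; what a row does not reach is not made up. A row lasts 1/12 s, in which the tool goes at most 41.7 mm and 7.16 degrees, less where a joint would pass 70% of its speed; a pose out of reach is approached as far as the arm can. A call with a gripper value outside its range is refused whole. The fingers move at their own pace and stop on an object; "force" is the grip in N (left out, the last holds). Time passes only in rows, so rows that do not move let the fingers close. It gives the time, the measured TCP pose, the force and the opening at its end, in the units of the state.
- r.get_obs(): the state, without advancing time (a new reading comes with each control period).
- r.grab_frame(name): name is "side" or "top" or "wrist"; returns a dict with "image" (420x560x3 uint8, red, green, blue), "range_z" (420x560 float32, m along the optical axis (not along the pixel's ray), 0 where there is no reading), "fx", "fy", "cx", "cy" (pixels), "xyz" and "orientation" of the camera in the world. Camera axes: x right, y down, z forward; pixel columns grow to the right and rows downward; lengths in m; the calibration is good to about 2 mm. A picture is of the moment at which its call begins.
- r.hand_in(): hands the job in, once; it reports no verdict.
The state is a dict: "clock": time; "joints": joint angles; "qvel": joint speeds; "tau": joint torques, N m; "tcp_pos": TCP position; "orientation": TCP orientation; "contact_force": force on the tool from outside, world axes, zero at the start; "moment": the same for the moment, N m; "grip_width": finger opening in m.
Only numpy, scipy, OpenCV 4.12 (cv2) and the standard library are available. Lean on these libraries where they do the work, as an engineer would, in place of code of your own. Each camera call takes 0.05 s, during which the arm holds its last target.

### The job

The probe tips of the sheet-resistance station are to be inspected. With the flap still shut, take the shorting plug out of its parking block and seat it fully home in the station's open guard terminal (not the capped binding posts beside it), and leave it there; only then lift the hinged probe flap (it has a bow handle) until the line along its edge points the same way as the index pointer on the quadrant, and finish while holding it at that mark, because it falls if let go. Never let the flap drop, and do not shift the index, the bottle, the wafer case or the tub.

Things in the scene. Friction and masses are not known exactly. Their poses are not given: they have to be found in the camera images.
- plug_grip (a point): centre of the black plastic handle of the shorting plug, where to grip it. The plug stands upright: handle 16 mm in diameter, 45 mm tall (22 mm below to 23 mm above this point), at its foot a flange 22 mm wide and 5 mm thick, below it a steel pin 7 mm in diameter, 20 mm long, its end slightly tapered. About 50 g. z points up along the plug
- plug_tip (a point): lower end of the plug's steel pin, 47 mm below plug_grip on the plug's axis. At the start it is 20 mm deep in the parking block, the flange resting on the block
- parking: grey parking block, fixed to the bench, 64 x 64 mm and 32 mm high, with one round hole in the middle of its top holding the plug. Origin at the centre of its underside
- terminal (a point): centre of the mouth of the guard terminal: the one open round socket, 9 mm wide, 24 mm deep, straight down, in the black terminal block at the station's near right corner; 97 mm above the bench. Two capped binding posts, 15 mm wide, 12 mm tall, stand 50 and 78 mm from it along +x. Plug home: flange on the block, tip 20 mm below this point. Axes: the station's
- flap_hinge (a point): point on the flap's hinge axis, half-way along it, 115 mm above the bench; it does not move. Axes: the station's. The hinge axis runs along the station's x; the shut flap reaches from here towards -y
- flap (a joint): opening angle of the flap, rad: 0 shut (level), growing as the free edge rises, stop at 1.35. Dark plate 140 mm (x) by 195 mm (hinge axis to free edge), 8 mm thick, about 0.6 kg, mid-plane through the hinge axis. The hinge is nearly free: the flap falls shut unless held. A steel probe head, 44 mm wide, 37 mm above the mid-plane, stands on it 85 mm from the axis
- flap_handle (a point): middle of the bow handle's bar on the flap: round steel bar, 10 mm in diameter, along the station's x, straight for 88 mm, on two legs 100 mm apart. It lies 170 mm from the hinge axis towards the free edge and 40 mm above the flap's mid-plane (31 mm free under the bar); 155 mm above the bench when shut. Axes turn with the flap; at joint 0 they are the station's
- flap_edge (a point): point on the white centre line along the flap's far (+x) edge, in the flap's mid-plane, 145 mm from the hinge axis. Axes turn with the flap
- index (a joint): angle of the index pointer above level about the flap's hinge axis, rad (0.45 to 0.85): the flap is at the mark when joint flap equals this. The index is a small brass clip with thumb screw and straight pointer, clamped stiffly on the aluminium quadrant arc (135 to 157 mm from the axis) that stands just beyond the flap's far (+x) edge
- index_tip (a point): tip of the index pointer, 190 mm from the hinge axis, 21 mm beyond the flap's far edge. Its y axis points from the tip to the hinge axis along the pointer
- bottle: amber glass bottle, 52 mm in diameter, 115 mm tall, a bystander. Origin at the centre of its underside
- wafer_case: flat round grey wafer case, 112 mm in diameter, 16 mm tall, a bystander. Origin at the centre of its underside
- tub: whitish storage tub with a yellow lid, 125 x 95 mm, 68 mm tall, a bystander. Origin at the centre of its underside
- station: four-point probe station, a light grey box fixed to the bench, 240 x 340 mm (x, y), deck 85 mm high. Origin at the centre of its underside; x away from the robot at yaw 0, y left, z up. The flap's hinge is on its left (+y) side; on the right of the deck are the terminal block and a small inspection camera (140 mm above the bench). Its highest point, the quadrant, is 260 mm above the bench

How it is judged:
By the outcome, as a careful person would: the job done as asked, in the order asked, and still so for the second after the job is handed in, while the arm keeps its last pose, push and grip.
It also fails if it takes over 64 s, if anything falls off the work surface, if the arm or the gripper's body presses on something with over 40 N, if the wrist force passes 120 N, or if a joint passes its speed limit or range.

## Working session

There is one attempt and no reset: what is moved stays moved. The work goes in short steps, Python scripts to look and compute and a tool call to move; the robot and the scene stay as the last step left them, time stands still between calls to the robot, and variables do not carry over. Pictures are saved under pics/ and viewed, and the job is handed in when it is done.

Besides the shell and the picture viewer there is one more tool, called after "Call:" by a JSON object that holds its "api" and its "payload", one argument or row to a line. jog_arm: Moves the arm, as the interface text tells. Its arguments: {"type":"object","properties":{"motion":{"type":"array","items":{"type":"array"}},"force":{"type":"number"}},"required":["motion"]}

```bash
mkdir -p pics; cat > h.py <<'E'
import numpy as np, cv2
from scipy.spatial.transform import Rotation as R
from bench import r
def grab(n,tag):
    f=r.grab_frame(n); np.savez(f'pics/{tag}.npz',**f); cv2.imwrite(f'pics/{tag}.png',cv2.cvtColor(f['image'],cv2.COLOR_RGB2BGR)); return f
def load(tag):
    f=np.load(f'pics/{tag}.npz'); return {k:f[k] for k in f.files}
def cam(f):
    o=np.array(f['orientation']); 
    return (R.from_rotvec(o) if o.shape==(3,) else R.from_matrix(o)), np.array(f['xyz'])
def cloud(f):
    z=f['range_z']; v,u=np.indices(z.shape)
    P=np.stack([(u-f['cx'])/f['fx']*z,(v-f['cy'])/f['fy']*z,z],-1)
    q,t=cam(f); return P@q.as_matrix().T+t
def proj(f,p):
    q,t=cam(f); c=q.inv().apply(np.atleast_2d(p)-t); return np.stack([c[:,0]/c[:,2]*f['fx']+f['cx'],c[:,1]/c[:,2]*f['fy']+f['cy']],-1)
def st():
    o=r.get_obs(); print('t',o['clock'],'tcp',np.round(o['tcp_pos'],4),'w',round(o['grip_width'],4),'F',np.round(o['contact_force'],1),'M',np.round(o['moment'],2)); print(np.round(R.from_rotvec(o['orientation']).as_matrix(),4)); print('j',np.round(o['joints'],3)); return o
E
python3 - <<'E'
from h import *
st(); print(r.tip_extent)
for n in('side','top','wrist'):
    f=grab(n,n+'0'); print(n,f['xyz'],f['orientation'],f['fx'],f['cx'],f['cy'])
E
```

```text
t 0.0 tcp [0.2993 0.6044 0.2493] w 0.0853 F [ 0.2  0.  -0.3] M [-0.02  0.   -0.05]
[[ 8.962e-01 -7.000e-04  4.437e-01]
 [-4.437e-01 -1.700e-03  8.962e-01]
 [ 1.000e-04 -1.000e+00 -1.800e-03]]
j [-1.219  0.478  0.022  1.556 -0.012  1.109 -0.083]
0.019
side [ 0.1599793  -0.8834985   0.70199246] [-2.07616146  0.43517564 -0.25363694] 487.08600327015114 288.47467399872306 212.00746614524866
top [ 4.89444075e-01 -6.81091773e-04  1.25173582e+00] [-2.17627396  2.1913758  -0.07456286] 481.83546152521217 286.3120082155342 205.39749689328534
wrist [0.22822523 0.64016207 0.37376427] [2.43215535 1.51144648 0.236831  ] 367.25038871806265 280.6614717513966 211.50860520527314
```

View pics/side0.png

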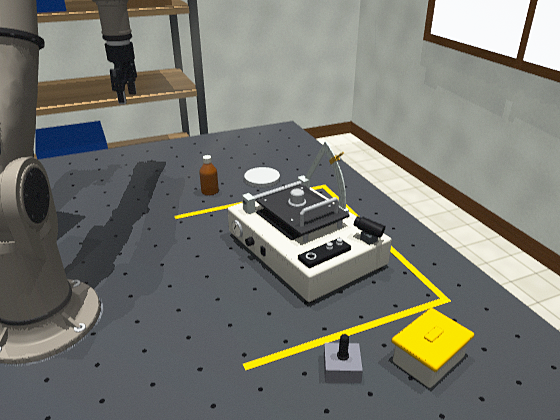

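View pics/top0.png

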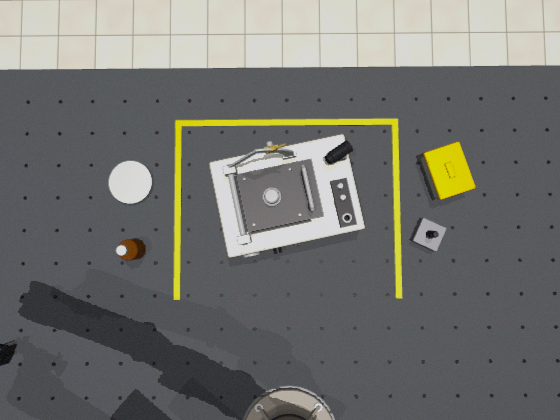

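View pics/wrist0.png

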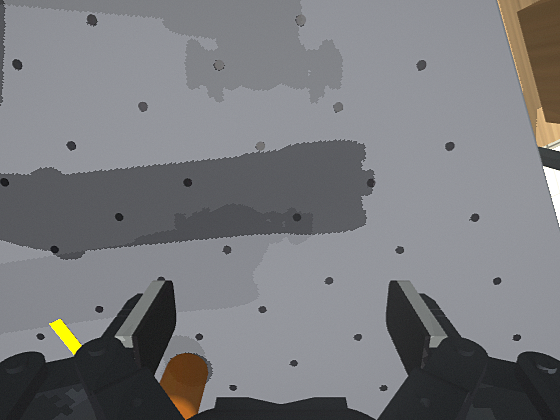

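The side view shows the plug at (343,347) and the terminal block at (325,252). The top view shows the plug at (431,234), the open socket at (347,217), the handle bar at about (308,188) and the brass index at (275,148). I'll measure these next.

```bash
python3 - <<'E'
from h import *
f=load('top0');P=cloud(f)
for k,(u,v) in dict(plug=(431,234),term=(347,217),post1=(343,197),post2=(340,185),bar=(308,188),block=(421,240),deck=(350,160)).items(): print(k,np.round(P[v,u],4))
np.set_printoptions(linewidth=200)
# deck fit: points 0.08<z<0.09 
X=P.reshape(-1,3)
m=(X[:,2]>.078)&(X[:,2]<.092)&(abs(X[:,0]-.5)<.3)&(abs(X[:,1])<.25)
print('deck',cv2.minAreaRect((X[m,:2]*1000).astype(np.float32)), m.sum(), np.median(X[m,2]))
m=(X[:,2]>.027)&(X[:,2]<.037)&(np.hypot(X[:,0]-P[240,421,0],X[:,1]-P[240,421,1])<.06)
print('park',cv2.minAreaRect((X[m,:2]*1000).astype(np.float32)), m.sum(), X[m].mean(0))
m=(X[:,2]>.06)&(X[:,2]<.11)&(np.hypot(X[:,0]-P[240,421,0],X[:,1]-P[240,421,1])<.06)
print('plug',X[m])
f=load('side0');S=cloud(f);X=S.reshape(-1,3)
m=(X[:,2]>.06)&(X[:,2]<.11)&(np.hypot(X[:,0]-P[240,421,0],X[:,1]-P[240,421,1])<.06)
print('plugside',X[m].mean(0),X[m].min(0),X[m].max(0))
m=(X[:,2]>.027)&(X[:,2]<.035)&(np.hypot(X[:,0]-P[240,421,0],X[:,1]-P[240,421,1])<.06)
print('park',cv2.minAreaRect((X[m,:2]*1000).astype(np.float32)), m.sum(), X[m].mean(0))
for n,box in(('top0',(200,120,180,150)),('side0',(220,130,190,180))):
    im=cv2.imread(f'pics/{n}.png');x,y,w,h=box
    cv2.imwrite(f'pics/{n}z.png',cv2.resize(im[y:y+h,x:x+w],None,fx=4 if n=='top0' else 3.3,fy=4 if n=='top0' else 3.3,interpolation=cv2.INTER_CUBIC)[:600,:800])
E
```

```text
plug [ 0.501  -0.3511  0.0699]
term [ 0.5431 -0.1439  0.0895]
post1 [ 0.5898 -0.1325  0.1108]
post2 [ 0.6187 -0.126   0.1092]
bar [ 0.6063 -0.0474  0.1622]
block [ 0.4864 -0.3374  0.0295]
deck [ 6.966e-01 -1.651e-01  5.000e-04]
deck ((598.3541259765625, 2.1932830810546875), (240.13424682617188, 340.07904052734375), 11.647242546081543) 6747 0.08610352186661818
park ((501.10809326171875, -357.9699401855469), (65.01103973388672, 64.38224792480469), 64.84062957763672) 531 [ 0.50021162 -0.35554461  0.03266932]
plug [[ 0.50835569 -0.3547414   0.06653868]
 [ 0.50826211 -0.35574523  0.07135325]
 [ 0.5081441  -0.3562619   0.07771037]
 [ 0.50803821 -0.35698097  0.08331741]
 [ 0.50810607 -0.36102893  0.07800587]
 [ 0.50590009 -0.35175456  0.06810923]
 [ 0.50580758 -0.35257455  0.0735616 ]
 [ 0.50571222 -0.35330678  0.07923067]
 [ 0.50568803 -0.35556709  0.07977593]
 [ 0.50563235 -0.35713126  0.08259697]
 [ 0.50559079 -0.35899515  0.08440347]
 [ 0.50555241 -0.36092161  0.0859832 ]
 [ 0.50354391 -0.35106858  0.06189159]
 [ 0.50340035 -0.35035485  0.07259721]
 [ 0.503307   -0.35085758  0.07908077]
[... 937 characters left out ...]
 [ 0.49613747 -0.35250813  0.0646385 ]
 [ 0.49607064 -0.3523055   0.07354088]
 [ 0.49602623 -0.35325332  0.07849236]
 [ 0.4959991  -0.35510762  0.08038022]
 [ 0.49597153 -0.35692715  0.08235647]
 [ 0.49595596 -0.35939635  0.08218783]
 [ 0.49595565 -0.36271502  0.07927027]
 [ 0.49362702 -0.35513916  0.07198662]
 [ 0.49359664 -0.35640089  0.0758769 ]
 [ 0.49357877 -0.35871946  0.07624451]
 [ 0.49354648 -0.35977438  0.08072785]]
plugside [ 0.49828695 -0.36470347  0.0735122 ] [ 0.49206358 -0.37040259  0.06026023] [ 0.50657487 -0.35408711  0.08368015]
park ((500.7725524902344, -360.7848205566406), (68.74707794189453, 64.45729064941406), 64.41800689697266) 826 [ 0.49662327 -0.36341514  0.03147081]
```

View pics/top0z.png

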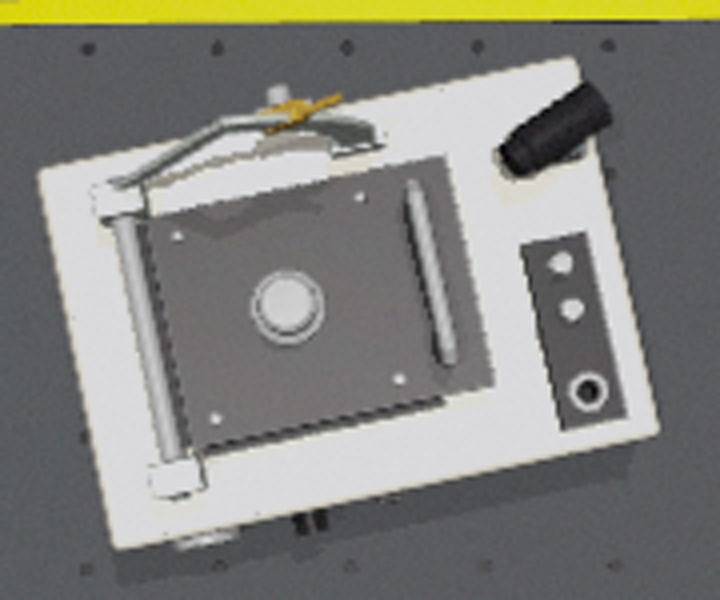

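View pics/side0z.png

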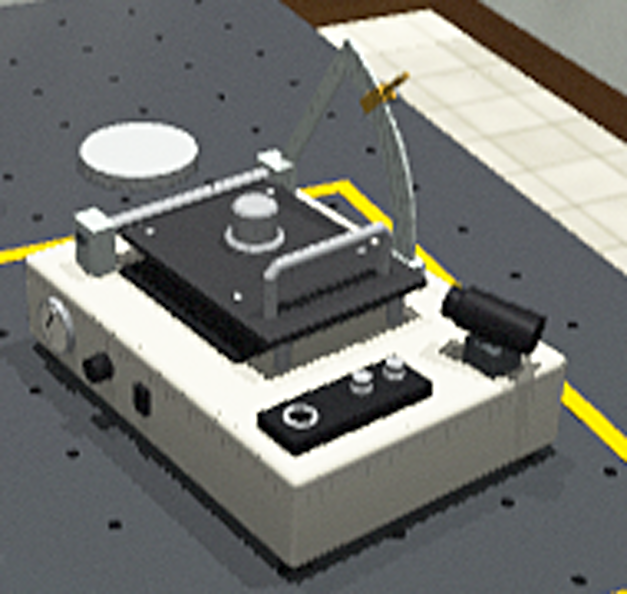

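```bash
cat >> h.py <<'E'
def ray(f,u,v,z):
    q,t=cam(f); d=q.apply([(u-f['cx'])/f['fx'],(v-f['cy'])/f['fy'],1.]); return t+d*(z-t[2])/d[2]
YAW=np.radians(11.647); C0=np.array([.5984,.0022,0])
RS=R.from_rotvec([0,0,YAW])
def toS(p): return RS.inv().apply(np.atleast_2d(p)-C0)
def fromS(p): return RS.apply(np.atleast_2d(p))+C0
E
python3 - <<'E'
from h import *
f=load('top0');P=cloud(f);g=load('side0');S=cloud(g)
z=lambda a,b:((a+.5)/4-.5+200,(b+.5)/4-.5+120)
s=lambda a,b:((a+.5)/3.3-.5+220,(b+.5)/3.3-.5+130)
def both(n,a,b,h):
    p=[ray(f,*z(*a),h),ray(g,*s(*b),h)]
    for x in p: print(n,np.round(x,4),'S',np.round(toS(x)[0],4))
both('term',(589,392),(301,415),.097)
both('post1',(572,309),(363,373),.109); both('post2',(561,263),(395,360),.109)
both('bar end far',(413,187),(382,235),.155)
both('bar end near',(447,355),(271,275),.155)
both('head',(288,303),(256,205),.115+.037)
# index tip triangulate
def tri(a,b):
    L=[]
    for ff,(u,v) in((f,z(*a)),(g,s(*b))):
        q,t=cam(ff); d=q.apply([(u-ff['cx'])/ff['fx'],(v-ff['cy'])/ff['fy'],1.]); d/=np.linalg.norm(d); L.append((t,d))
    A=sum(np.eye(3)-np.outer(d,d) for t,d in L); bb=sum((np.eye(3)-np.outer(d,d))@t for t,d in L)
    p=np.linalg.solve(A,bb); print('resid',[np.linalg.norm((np.eye(3)-np.outer(d,d))@(p-t)) for t,d in L]); return p
p=tri((341,97),(408,75)); print('idx tip',p,toS(p))
# fit bar and deck from clouds
for n,X in(('top',P),('side',S)):
    Q=toS(X.reshape(-1,3)); 
    m=(Q[:,2]>.148)&(Q[:,2]<.17)&(abs(Q[:,1]+.06)<.05)&(abs(Q[:,0])<.06)
    print(n,'bar',m.sum(),Q[m].min(0),Q[m].max(0),np.median(Q[m],0))
    m=(Q[:,2]>.118)&(Q[:,2]<.13)&(abs(Q[:,1])<.15)&(abs(Q[:,0])<.12); print(' flap',m.sum(),np.percentile(Q[m],[1,99],axis=0))
    m=(Q[:,2]>.09)&(Q[:,2]<.104)&(Q[:,1]<-.1)&(Q[:,0]<.05)&(Q[:,0]>-.12)&(Q[:,1]>-.17); print(' tblock',np.percentile(Q[m],[1,99],axis=0), np.median(Q[m][:,2]))
    m=(Q[:,2]>.08)&(Q[:,2]<.09)&(abs(Q[:,0])<.15)&(abs(Q[:,1])<.2);print(' deck',np.percentile(Q[m],[1,99],axis=0))
E
```

```text
term [ 0.5413 -0.1427  0.097 ] S [-0.0852 -0.1304  0.097 ]
term [ 0.5422 -0.143   0.097 ] S [-0.0843 -0.1309  0.097 ]
post1 [ 0.5902 -0.1319  0.109 ] S [-0.0351 -0.1296  0.109 ]
post1 [ 0.592  -0.1322  0.109 ] S [-0.0334 -0.1303  0.109 ]
post2 [ 0.6178 -0.1257  0.109 ] S [-0.0068 -0.1292  0.109 ]
post2 [ 0.6184 -0.1272  0.109 ] S [-0.0066 -0.1308  0.109 ]
bar end far [ 0.6571 -0.0364  0.155 ] S [ 0.0497 -0.0497  0.155 ]
bar end far [ 0.6492 -0.0476  0.155 ] S [ 0.0397 -0.059   0.155 ]
bar end near [ 0.5604 -0.0549  0.155 ] S [-0.0488 -0.0483  0.155 ]
bar end near [ 0.5563 -0.0656  0.155 ] S [-0.0549 -0.0579  0.155 ]
head [0.591  0.0357 0.152 ] S [-0.0004  0.0343  0.152 ]
head [0.5899 0.031  0.152 ] S [-0.0025  0.0299  0.152 ]
resid [np.float64(0.00036443761434575635), np.float64(0.00036443761434561123)]
idx tip [0.69165217 0.0039223  0.24617498] [[ 0.09167981 -0.01713904  0.24617498]]
top bar 205 [-0.05464845 -0.05505021  0.14857682] [ 0.05314361 -0.04497202  0.16587713] [-0.00224199 -0.04964413  0.15962649]
 flap 4274 [[-0.08691644 -0.11277496  0.11807871]
 [ 0.0838908   0.12770576  0.12919956]]
 tblock [[-0.10450919 -0.15740219  0.09023143]
 [ 0.03645838 -0.10732975  0.1032498 ]] 0.09791094286923063
 deck [[-0.11864481 -0.16704166  0.08100653]
 [ 0.11719788  0.16747287  0.08982517]]
side bar 184 [-0.05661302 -0.05987794  0.14843014] [ 0.05073504 -0.04845073  0.16127524] [-0.00805027 -0.05581273  0.156897  ]
 flap 1721 [[-0.09418157 -0.14344248  0.11803431]
 [ 0.08750223  0.12644304  0.12945723]]
 tblock [[-0.10700665 -0.15421906  0.09021263]
 [ 0.00733836 -0.11215899  0.10252655]] 0.0962818918635755
 deck [[-0.12101452 -0.17200692  0.08053188]
 [ 0.11137318  0.15249644  0.08967037]]
```

Call:
{"api": "jog_arm", "payload": {
  "motion": [
    [1,[0,0,0],[0,-6.5,0]],
    [1,[0,0,0],[0,-6.5,0]],
    [1,[0,0,0],[0,-6.5,0]],
    [1,[0,0,0],[0,-6.5,0]],
    [1,[0,0,0],[0,-6,0]],
    [1,[0,0,0],[0,-6,0]],
    [1,[0.02,0,-0.03],[0,0,0]],
    [1,[0.02,0,-0.035],[0,0,0]],
    [1,[0.02,0,-0.035],[0,0,0]],
    [1,[0.01,0,-0.04],[0,0,0]]
  ]
}}

```text
clock: 0.98
tcp_pos: [0.3984, 0.4808, 0.2498]
orientation: [-1.565, -0.16, 0.159]
contact_force: [0.1, -0.4, 0.3]
grip_width: 0.0857
```

Call:
{"api": "jog_arm", "payload": {
  "motion": [
    [1,[0,0,-0.04],[0,0,0]],
    [1,[0,0,-0.04],[0,0,0]],
    [1,[0,0,-0.04],[0,0,0]],
    [1,[0,0,-0.04],[0,0,0]],
    [1,[0,0,-0.04],[0,0,0]],
    [1,[0,0,-0.04],[0,0,0]],
    [1,[0,0,-0.04],[0,0,0]],
    [1,[0,0,-0.04],[0,0,0]],
    [1,[0,0,-0.04],[0,0,0]],
    [1,[0,0,-0.04],[0,0,0]]
  ]
}}

```text
clock: 1.82
tcp_pos: [0.477, 0.0882, 0.2503]
orientation: [-1.565, -0.16, 0.16]
contact_force: [0.4, -0.1, -0.2]
grip_width: 0.0854
```

```bash
python3 -c "
from h import *
st()"
```

```text
t 1.8167 tcp [0.477  0.0882 0.2503] w 0.0854 F [ 0.4 -0.1 -0.2] M [-0.   -0.09 -0.01]
[[ 9.794e-01  0.000e+00 -2.021e-01]
 [ 2.021e-01  2.000e-04  9.794e-01]
 [ 1.000e-04 -1.000e+00  1.000e-04]]
j [-0.399  0.162  0.098  2.003 -0.019  0.978  1.483]
```

Call:
{"api": "jog_arm", "payload": {
  "motion": [
    [1,[-0.007,0,-0.04],[0,0,0]],
    [1,[-0.007,0,-0.04],[0,0,0]],
    [1,[-0.007,0,-0.04],[0,0,0]],
    [1,[-0.007,0,-0.04],[0,0,0]],
    [1,[-0.007,0,-0.04],[0,0,0]],
    [1,[-0.007,0,-0.04],[0,0,0]],
    [1,[-0.007,0,-0.04],[0,0,0]],
    [1,[-0.006,0,-0.04],[0,0,0]],
    [1,[-0.006,0,-0.04],[0,0,0]],
    [1,[-0.006,0,-0.04],[0,0,0]]
  ]
}}

```text
clock: 2.65
tcp_pos: [0.492, -0.3169, 0.2502]
orientation: [-1.565, -0.16, 0.16]
contact_force: [1.4, 0.4, -0.9]
grip_width: 0.0854
```

Call:
{"api": "jog_arm", "payload": {
  "motion": [
    [1,[0,0.03,-0.025],[0,0,0]],
    [1,[0,0.03,-0.0183],[0,0,0]],
    [1,[0,0.03,0],[0,0,0]],
    [0.7,[0,0,0],[0,0,0]]
  ]
}}

```text
clock: 2.98
tcp_pos: [0.4976, -0.3564, 0.1542]
orientation: [-1.559, -0.151, 0.165]
contact_force: [-0.5, 1.6, -0.8]
grip_width: 0.0755
```

```bash
python3 -c "
from h import *
st(); f=grab('wrist','w1'); print(proj(f,[[.501,-.3595,.082],[.501,-.3595,.059],[.501,-.3595,.032]])); print(f['xyz'])
f=grab('side','s1');print(proj(f,[[.501,-.3595,.082]]))
"
```

```text
t 2.9833 tcp [ 0.4976 -0.3564  0.1542] w 0.0755 F [-0.5  1.6 -0.8] M [0.09 0.06 0.06]
[[ 0.9797 -0.0094 -0.2003]
 [ 0.2003  0.0046  0.9797]
 [-0.0083 -0.9999  0.0064]]
j [ 0.269  0.5    0.337  1.809 -0.206  0.878  2.473]
[[273.12951053 242.58716697]
 [273.59828071 228.82222748]
 [274.04774247 215.62425919]]
[ 0.42085007 -0.37280224  0.27923262]
[[344.06365218 335.3238543 ]]
```

View pics/w1.png

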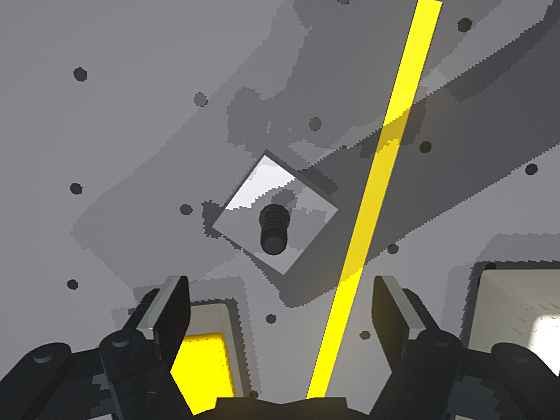

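View pics/s1.png

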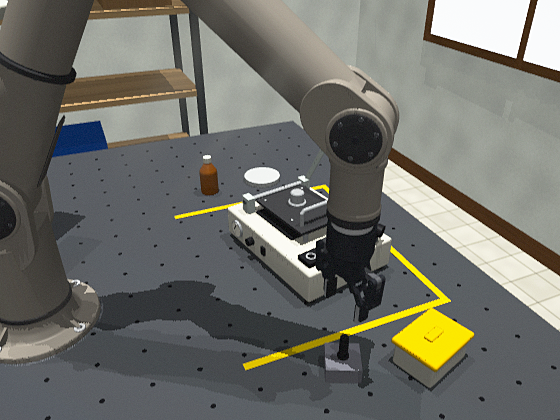

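The wrist view shows the plug top at (273,243), exactly where predicted. Descending.

Call:
{"api": "jog_arm", "payload": {
  "motion": [
    [0.5,[0,0,0],[0,0,0]],
    [0.5,[0,0,0],[0,0,0]],
    [0.5,[0,0,0],[0,0,0]]
  ]
}}

```text
clock: 3.33
tcp_pos: [0.5023, -0.3574, 0.1624]
orientation: [-1.566, -0.163, 0.158]
contact_force: [0.5, 0.0, 0.1]
grip_width: 0.043
```

```bash
python3 -c "
from h import *
o=st(); print(R.from_rotvec(o['orientation']).inv().apply(np.array([.501,-.3592,.063])-o['tcp_pos']))
print(R.from_matrix(R.from_rotvec(o['orientation']).as_matrix().T@R.from_matrix(np.array([[.9794,0,-.202],[.202,0,.9794],[0,-1,0]])).as_matrix()).as_rotvec(degrees=True))
"
```

```text
t 3.3333 tcp [ 0.5023 -0.3574  0.1624] w 0.043 F [0.5 0.  0.1] M [-0.   -0.05  0.01]
[[ 0.9792  0.0031 -0.2029]
 [ 0.2029 -0.0012  0.9792]
 [ 0.0028 -1.     -0.0018]]
j [ 0.265  0.49   0.338  1.802 -0.205  0.881  2.472]
[-0.00188635  0.09936834 -0.00128512]
[0.10205683 0.05564417 0.16045495]
```

Call:
{"api": "jog_arm", "payload": {
  "motion": [
    [0.5,[-0.0019,0.01,-0.0013],[0,0,0.15]],
    [0.5,[0,0.018,0],[0,0,0]],
    [0.5,[0,0.018,0],[0,0,0]],
    [0.5,[0,0.018,0],[0,0,0]],
    [0.5,[0,0.018,0],[0,0,0]],
    [0.5,[0,0.012,0],[0,0,0]],
    [0.5,[0,0.0054,0],[0,0,0]],
    [0.5,[0,0,0],[0,0,0]],
    [0.5,[0,0,0],[0,0,0]]
  ]
}}

```text
clock: 4.08
tcp_pos: [0.4995, -0.3595, 0.0613]
orientation: [-1.566, -0.158, 0.161]
contact_force: [0.0, 0.4, 0.8]
grip_width: 0.0429
```

Call:
{"api": "jog_arm", "payload": {
  "motion": [
    [0.3,[0,0,0],[0,0,0]],
    [0.15,[0,0,0],[0,0,0]],
    [0,[0,0,0],[0,0,0]],
    [0,[0,0,0],[0,0,0]],
    [0,[0,0,0],[0,0,0]],
    [0,[0,0,0],[0,0,0]],
    [0,[0,0,0],[0,0,0]]
  ],
  "force": 40
}}

```text
clock: 4.67
tcp_pos: [0.4999, -0.3597, 0.062]
orientation: [-1.566, -0.159, 0.16]
contact_force: [-1.0, 0.4, 6.6]
grip_width: 0.0149
```

```bash
python3 -c "
from h import *
st(); grab('wrist','w2')
"
```

```text
t 4.6667 tcp [ 0.4999 -0.3597  0.062 ] w 0.0149 F [-1.   0.4  6.6] M [ 0.21  0.19 -0.04]
[[ 9.794e-01 -9.000e-04 -2.019e-01]
 [ 2.019e-01 -1.300e-03  9.794e-01]
 [-1.200e-03 -1.000e+00 -1.100e-03]]
j [ 0.309  0.626  0.289  1.852 -0.259  0.7    2.519]
```

View pics/w2.png

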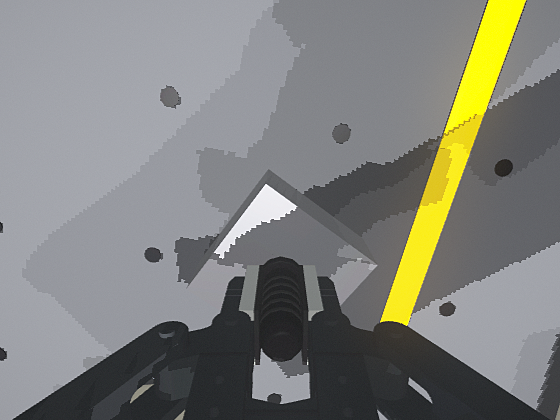

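Call:
{"api": "jog_arm", "payload": {
  "motion": [
    [0,[0,-0.005,0],[0,0,0]],
    [0,[0,-0.01,0],[0,0,0]],
    [0,[0,-0.015,0],[0,0,0]],
    [0,[0,-0.025,0],[0,0,0]],
    [0,[0,-0.035,0],[0,0,0]],
    [0,[0,-0.035,0],[0,0,0]],
    [0,[0,-0.02,0],[0,0,0]],
    [0,[0,0,0],[0,0,0]]
  ]
}}

```text
clock: 5.38
tcp_pos: [0.5017, -0.361, 0.2119]
orientation: [-1.57, -0.163, 0.156]
contact_force: [-0.1, -1.0, -0.8]
grip_width: 0.0146
```

```bash
python3 -c "
from h import *
st(); f=grab('side','s3')
cv2.imwrite('pics/s3z.png',cv2.resize(cv2.imread('pics/s3.png')[180:400,240:440],None,fx=2.7,fy=2.7))
"
```

```text
t 5.3833 tcp [ 0.5017 -0.361   0.2119] w 0.0146 F [-0.1 -1.  -0.8] M [ 0.02 -0.04 -0.04]
[[ 0.9795  0.0054 -0.2015]
 [ 0.2015 -0.0048  0.9795]
 [ 0.0043 -1.     -0.0057]]
j [ 0.25   0.433  0.362  1.761 -0.18   0.972  2.456]
```

View pics/s3z.png

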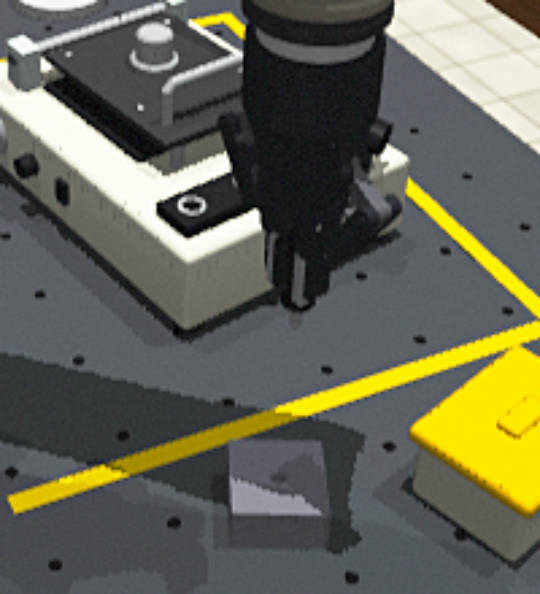

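Call:
{"api": "jog_arm", "payload": {
  "motion": [
    [0,[0.008,0,0.02],[0,0,0]],
    [0,[0.012,0,0.03],[0,0,0]],
    [0,[0.012,0,0.03],[0,0,0]],
    [0,[0.012,0,0.03],[0,0,0]],
    [0,[0.012,0,0.03],[0,0,0]],
    [0,[0.012,0,0.03],[0,0,0]],
    [0,[0.01,0,0.0226],[0,0,0]],
    [0,[0.005,0,0.013],[0,0,0]],
    [0,[0,0,0],[0,0,0]],
    [0,[0,0,0],[0,0,0]]
  ]
}}

```text
clock: 6.27
tcp_pos: [0.5387, -0.1403, 0.2047]
orientation: [-1.565, -0.158, 0.165]
contact_force: [-0.2, -0.4, 0.1]
grip_width: 0.015
```

```bash
python3 -c "
from h import *
o=st(); 
print(R.from_matrix(R.from_rotvec(o['orientation']).as_matrix().T@np.array([[.9794,0,-.202],[.202,0,.9794],[0,-1,0]])).as_rotvec(degrees=True))
print(R.from_rotvec(o['orientation']).inv().apply(np.array([.5417,-.1428,.2])-o['tcp_pos']))
"
```

```text
t 6.2667 tcp [ 0.5387 -0.1403  0.2047] w 0.015 F [-0.2 -0.4  0.1] M [-0.05  0.02  0.02]
[[ 9.790e-01 -4.700e-03 -2.039e-01]
 [ 2.039e-01 -4.000e-04  9.790e-01]
 [-4.700e-03 -1.000e+00  6.000e-04]]
j [-0.104  0.343  0.306  1.902 -0.126  0.92   2.038]
[-0.03390353  0.11252804 -0.26826526]
[ 0.00244819  0.00473175 -0.00307984]
```

Call:
{"api": "jog_arm", "payload": {
  "motion": [
    [0,[0.0024,0.01,-0.003],[0,0,-0.25]],
    [0,[0,0.015,0],[0,0,0]],
    [0,[0,0.012,0],[0,0,0]],
    [0,[0,0,0],[0,0,0]],
    [0,[0,0,0],[0,0,0]],
    [0,[0,0,0],[0,0,0]],
    [0,[0,0,0],[0,0,0]]
  ]
}}

```text
clock: 6.85
tcp_pos: [0.5428, -0.1439, 0.1692]
orientation: [-1.565, -0.161, 0.157]
contact_force: [-0.4, 0.5, 0.1]
grip_width: 0.0151
```

```bash
python3 -c "
from h import *
o=st(); 
f=grab('side','s4')
cv2.imwrite('pics/s4z.png',cv2.resize(cv2.imread('pics/s4.png')[190:300,270:410],None,fx=5,fy=5,interpolation=cv2.INTER_CUBIC))
f=grab('top','t4')
cv2.imwrite('pics/t4z.png',cv2.resize(cv2.imread('pics/t4.png')[160:270,290:430],None,fx=5,fy=5,interpolation=cv2.INTER_CUBIC))
f=grab('wrist','w4')
"
```

```text
t 6.85 tcp [ 0.5428 -0.1439  0.1692] w 0.0151 F [-0.4  0.5  0.1] M [ 0.03 -0.02  0.  ]
[[ 9.795e-01  2.700e-03 -2.015e-01]
 [ 2.015e-01  2.000e-04  9.795e-01]
 [ 2.700e-03 -1.000e+00 -4.000e-04]]
j [-0.085  0.393  0.294  1.925 -0.15   0.842  2.062]
```

View pics/s4z.png

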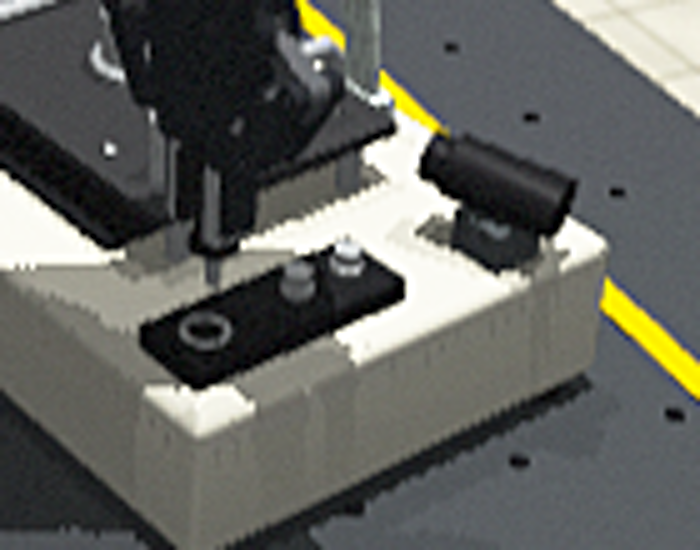

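View pics/w4.png

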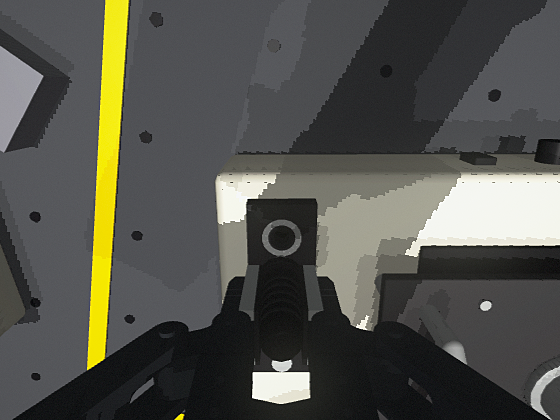

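```bash
python3 -c "
from h import *
f=load('s4'); w=load('w4'); o=r.get_obs()
print('pin tip side ray',ray(f,312.2,246.8,.119))
print('term wrist',ray(w,282,237,.097)); print('term side', ray(f,(205.5)/5-.5+270,(330.5)/5-.5+190,.097))
t=np.array(o['tcp_pos']); print(t)
print('expect tip px', proj(f,[[t[0],t[1],.119],[t[0],t[1],.139]]))
print('wrist handle top px expected',proj(w,[[t[0],t[1],t[2]+.02]]))
"
```

```text
pin tip side ray [ 0.54424265 -0.14379553  0.119     ]
term wrist [ 0.54278006 -0.14268677  0.097     ]
term side [ 0.54142622 -0.14341219  0.097     ]
[ 0.54275765 -0.14354191  0.16926599]
expect tip px [[311.50518299 246.89891897]
 [311.79221476 238.92560506]]
wrist handle top px expected [[280.42804379 339.87849729]]
```

Call:
{"api": "jog_arm", "payload": {
  "motion": [
    [0,[-0.0024,0.004,0.0008],[0,0,0]],
    [0,[0,0.009,0],[0,0,0]],
    [0,[0,0.003,0],[0,0,0]],
    [0,[0,0,0],[0,0,0]],
    [0,[0,0,0],[0,0,0]],
    [0,[0,0,0],[0,0,0]]
  ]
}}

```text
clock: 7.5
tcp_pos: [0.54, -0.1432, 0.1526]
orientation: [-1.565, -0.161, 0.158]
contact_force: [-0.6, 0.0, -0.0]
grip_width: 0.015
```

```bash
python3 -c "
from h import *
o=st(); 
f=grab('side','s5')
cv2.imwrite('pics/s5z.png',cv2.resize(cv2.imread('pics/s5.png')[220:270,285:345],None,fx=12,fy=12,interpolation=cv2.INTER_CUBIC))
"
```

```text
t 7.5 tcp [ 0.54   -0.1432  0.1526] w 0.015 F [-0.6  0.  -0. ] M [ 0.05  0.02 -0.02]
[[ 9.794e-01  1.700e-03 -2.020e-01]
 [ 2.020e-01  3.000e-04  9.794e-01]
 [ 1.700e-03 -1.000e+00 -0.000e+00]]
j [-0.08   0.412  0.288  1.944 -0.159  0.806  2.07 ]
```

View pics/s5z.png

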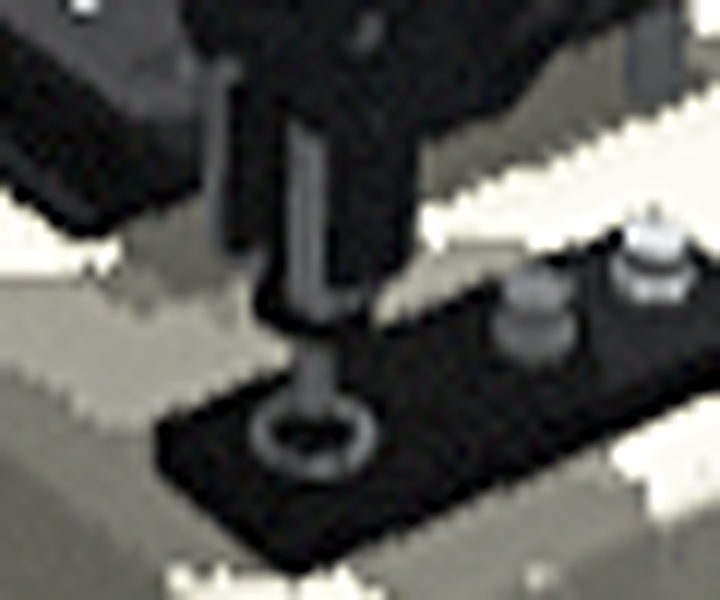

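Call:
{"api": "jog_arm", "payload": {
  "motion": [
    [0,[-0.0003,0.002,0.0004],[0,0,0.1]],
    [0,[0,0.003,0],[0,0,0]],
    [0,[0,0.002,0],[0,0,0]],
    [0,[0,0.002,0],[0,0,0]],
    [0,[0,0,0],[0,0,0]],
    [0,[0,0,0],[0,0,0]]
  ]
}}

```text
clock: 8.05
tcp_pos: [0.5395, -0.1429, 0.1435]
orientation: [-1.565, -0.159, 0.16]
contact_force: [0.9, -1.2, -0.1]
grip_width: 0.0149
```

```bash
python3 -c "
from h import *
o=st(); 
f=grab('side','s6')
cv2.imwrite('pics/s6z.png',cv2.resize(cv2.imread('pics/s6.png')[220:270,285:345],None,fx=12,fy=12,interpolation=cv2.INTER_CUBIC))
"
```

```text
t 8.05 tcp [ 0.5395 -0.1429  0.1435] w 0.0149 F [ 0.9 -1.2 -0.1] M [-0.06 -0.01 -0.02]
[[ 9.794e-01 -2.000e-04 -2.019e-01]
 [ 2.019e-01 -1.000e-04  9.794e-01]
 [-2.000e-04 -1.000e+00 -0.000e+00]]
j [-0.077  0.425  0.284  1.95  -0.163  0.789  2.073]
```

View pics/s6z.png

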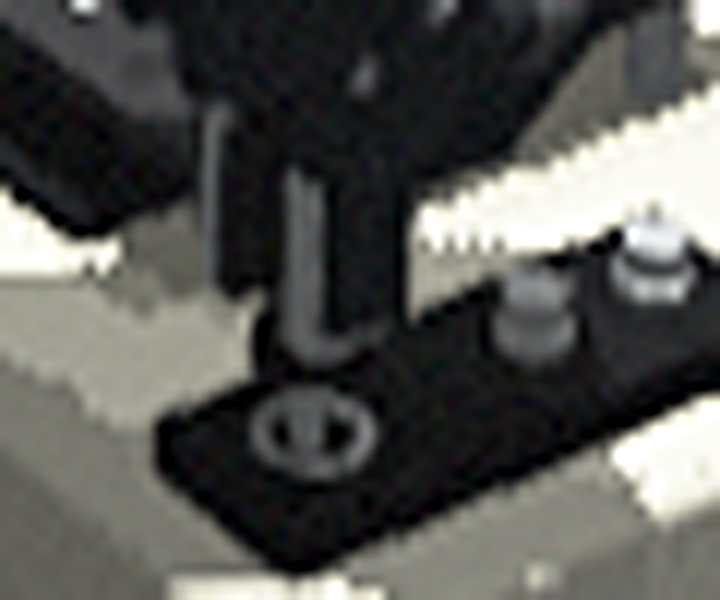

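The pin end at (308,445 in the zoom) sits inside the ring centred at (314,437), with no vertical force. I'll nudge it +x and continue down.

Call:
{"api": "jog_arm", "payload": {
  "motion": [
    [0,[0.0007,0,0],[0,0,0]],
    [0,[0,0.002,0],[0,0,0]],
    [0,[0,0.002,0],[0,0,0]],
    [0,[0,0.002,0],[0,0,0]],
    [0,[0,0,0],[0,0,0]],
    [0,[0,0,0],[0,0,0]]
  ]
}}

```text
clock: 8.6
tcp_pos: [0.5401, -0.1427, 0.1375]
orientation: [-1.565, -0.159, 0.16]
contact_force: [-0.1, -0.7, -0.7]
grip_width: 0.0146
```

```bash
python3 -c "
from h import *
o=st(); 
f=grab('side','s7')
cv2.imwrite('pics/s7z.png',cv2.resize(cv2.imread('pics/s7.png')[220:270,285:345],None,fx=12,fy=12,interpolation=cv2.INTER_CUBIC))
"
```

```text
t 8.6 tcp [ 0.5401 -0.1427  0.1375] w 0.0146 F [-0.1 -0.7 -0.7] M [-0.15 -0.04  0.01]
[[ 9.794e-01 -4.000e-04 -2.019e-01]
 [ 2.019e-01 -1.000e-04  9.794e-01]
 [-4.000e-04 -1.000e+00  0.000e+00]]
j [-0.075  0.434  0.282  1.952 -0.167  0.778  2.075]
```

View pics/s7z.png

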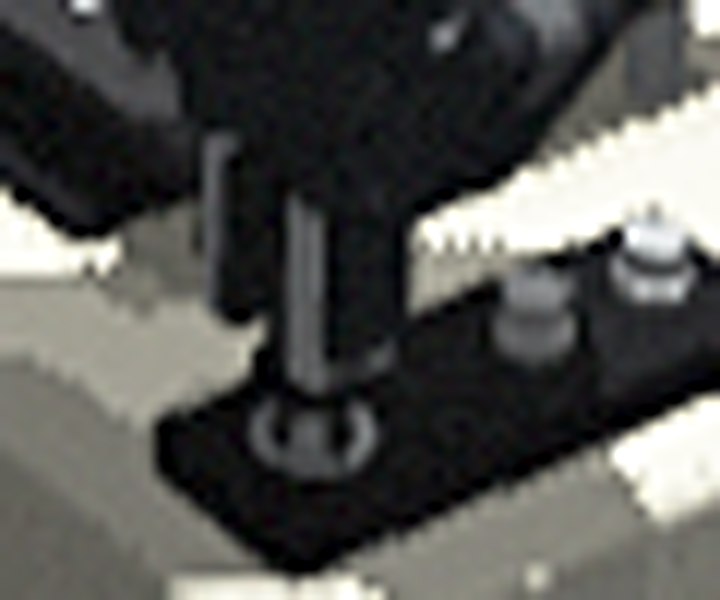

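Call:
{"api": "jog_arm", "payload": {
  "motion": [
    [0,[0,0.003,0],[0,0,0]],
    [0,[0,0.003,0],[0,0,0]],
    [0,[0,0.003,0],[0,0,0]],
    [0,[0,0.001,0],[0,0,0]],
    [0,[0,0.001,0],[0,0,0]],
    [0,[0,0,0],[0,0,0]],
    [0,[0,0,0],[0,0,0]]
  ]
}}

```text
clock: 9.23
tcp_pos: [0.5401, -0.1428, 0.127]
orientation: [-1.565, -0.159, 0.16]
contact_force: [-2.8, -0.4, 4.4]
grip_width: 0.0146
```

Call:
{"api": "jog_arm", "payload": {
  "motion": [
    [0,[0,0.001,0],[0,0,0]],
    [0,[0,0,0],[0,0,0]],
    [0,[0,0,0],[0,0,0]]
  ]
}}

```text
clock: 9.48
tcp_pos: [0.5402, -0.1428, 0.1269]
orientation: [-1.564, -0.16, 0.159]
contact_force: [-4.6, 1.3, 14.2]
grip_width: 0.0149
```

Vertical contact came at z = 0.127, as predicted. One more small push, then release.

Call:
{"api": "jog_arm", "payload": {
  "motion": [
    [0,[0,0.0005,0],[0,0,0]],
    [0,[0,0,0],[0,0,0]],
    [0,[0,-0.0015,0],[0,0,0]],
    [0.2,[0,0,0],[0,0,0]],
    [0.4,[0,0,0],[0,0,0]],
    [0.45,[0,0,0],[0,0,0]],
    [0.45,[0,0,0],[0,0,0]],
    [0.45,[0,-0.01,0],[0,0,0]],
    [0.45,[0,-0.02,0],[0,0,0]],
    [0.45,[0,-0.03,0],[0,0,0]]
  ]
}}

```text
clock: 10.32
tcp_pos: [0.5386, -0.1423, 0.1857]
orientation: [-1.564, -0.156, 0.164]
contact_force: [0.8, -0.0, -0.2]
grip_width: 0.0388
```

Call:
{"api": "jog_arm", "payload": {
  "motion": [
    [0.45,[-0.01,-0.03,0],[0,0,0]],
    [0.45,[-0.03,-0.02,0],[0,0,0]],
    [0.45,[-0.03,0,0],[0,0,0]],
    [0.45,[-0.02,0,0],[0,0,0]],
    [0.45,[0,0,0],[0,0,0]]
  ]
}}

```text
clock: 10.73
tcp_pos: [0.4481, -0.1624, 0.2374]
orientation: [-1.564, -0.156, 0.158]
contact_force: [-1.0, 0.2, -0.2]
grip_width: 0.0385
```

```bash
python3 -c "
from h import *
o=st(); 
f=grab('side','s8')
cv2.imwrite('pics/s8z.png',cv2.resize(cv2.imread('pics/s8.png')[140:290,220:400],None,fx=4,fy=4,interpolation=cv2.INTER_CUBIC))
f=grab('wrist','w8')
print(proj(load('s8'),fromS([[-.085,-.1305,.097+.05],[-.085,-.1305,.097+.005]])))
"
```

```text
t 10.7333 tcp [ 0.4481 -0.1624  0.2374] w 0.0385 F [-1.   0.2 -0.2] M [ 0.03  0.07 -0.03]
[[ 9.801e-01 -1.100e-03 -1.984e-01]
 [ 1.984e-01  7.000e-04  9.801e-01]
 [-9.000e-04 -1.000e+00  9.000e-04]]
j [-0.086  0.163  0.341  2.047 -0.067  0.943  2.06 ]
[[311.19044182 235.63481753]
 [310.56387347 253.4929872 ]]
```

View pics/s8z.png

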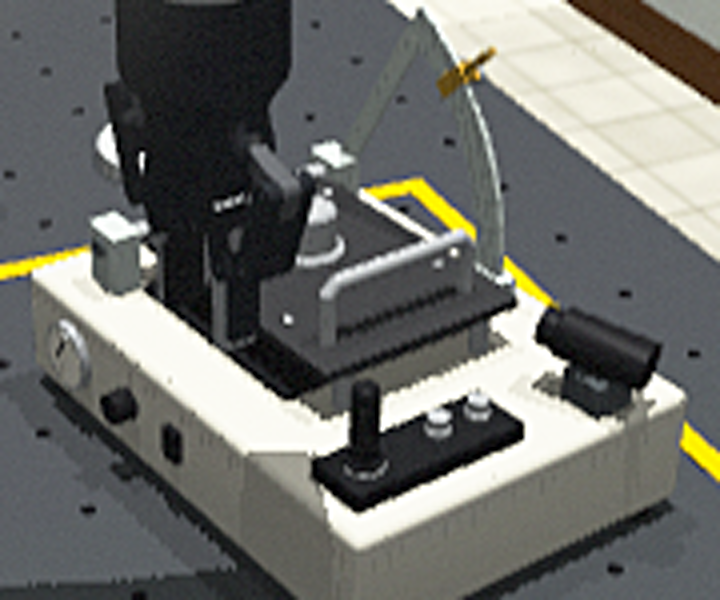

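View pics/w8.png

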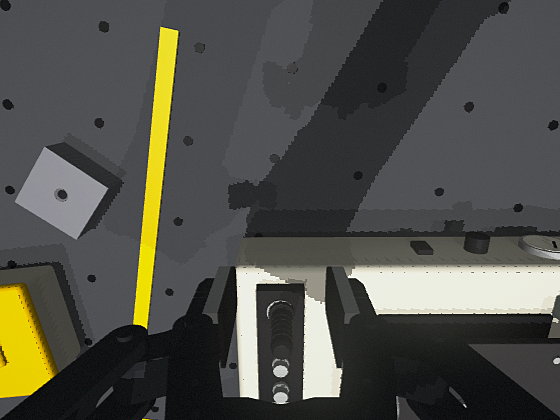

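The plug stands in the open socket with its top at (311,236), against a predicted (311.2,235.6) for fully home. Next, before gripping, I'll check in free air that the final holding pose is within reach.

```bash
cat >> h.py <<'E'
B=np.array([[1,0,0],[0,0,1],[0,-1,0.]])  # tool cols: x->sx, y->-z, z->sy at tilt 0
B=np.column_stack([[1,0,0],[0,0,-1],[0,1,0]]).astype(float)
def Rt(tilt): return RS.as_matrix()@R.from_rotvec([-np.radians(tilt),0,0]).as_matrix()@B
def plan(pS,tilt):
    o=r.get_obs(); M=R.from_rotvec(o['orientation']).as_matrix()
    print('tcpS',np.round(toS(o['tcp_pos'])[0],4),'shift in tool',np.round(M.T@(fromS(pS)[0]-o['tcp_pos']),4),'turn deg',np.round(R.from_matrix(M.T@Rt(tilt)).as_rotvec(degrees=True),2))
def barS(th): return np.array([0,.12-.17*np.cos(th)+.04*np.sin(th),.115+.17*np.sin(th)+.04*np.cos(th)])
E
python3 -c "
from h import *
plan([0,.0248,.275],0); print(barS(.763),barS(0))"
```

```text
tcpS [-0.1764 -0.1303  0.2375] shift in tool [ 0.1764 -0.0373  0.1552] turn deg [-0.   -0.04  0.08]
[0.         0.0247735  0.26139642] [ 0.    -0.05   0.155]
```

Call:
{"api": "jog_arm", "payload": {
  "motion": [
    [0.5,[0.015,-0.02,0.015],[0,0,0]],
    [0.5,[0.025,-0.0175,0.022],[0,0,0]],
    [0.5,[0.025,0,0.022],[0,0,0]],
    [0.5,[0.025,0,0.022],[0,0,0]],
    [0.5,[0.025,0,0.022],[0,0,0]],
    [0.5,[0.025,0,0.022],[0,0,0]],
    [0.5,[0.022,0,0.02],[0,0,0]],
    [0.5,[0.0144,0,0.0102],[0,0,0]],
    [0.5,[0,0,0],[0,0,0]]
  ]
}}

```text
clock: 11.58
tcp_pos: [0.5963, 0.0328, 0.2736]
orientation: [-1.563, -0.166, 0.165]
contact_force: [0.3, 0.1, 0.2]
grip_width: 0.0425
```

Call:
{"api": "jog_arm", "payload": {
  "motion": [
    [0.5,[0,0,0],[-6,0,0]],
    [0.5,[0,0,0],[-6,0,0]],
    [0.5,[0,0,0],[-6,0,0]],
    [0.5,[0,0,0],[-6,0,0]],
    [0.5,[0,0,0],[0,0,0]],
    [0.5,[0,0,0],[0,0,0]]
  ]
}}

```text
clock: 12.08
tcp_pos: [0.5934, 0.0288, 0.2734]
orientation: [-1.979, -0.204, 0.136]
contact_force: [1.0, -0.0, 0.9]
grip_width: 0.0427
```

```bash
python3 -c "
from h import *
o=st();plan([0,.0248,.275],24) 
grab('wrist','w9')
"
```

```text
t 12.0833 tcp [0.5934 0.0288 0.2734] w 0.0427 F [ 1.  -0.   0.9] M [ 0.37  0.12 -0.  ]
[[ 0.9786  0.0815 -0.1887]
 [ 0.2055 -0.3963  0.8948]
 [-0.0018 -0.9145 -0.4046]]
j [-0.605  0.344  0.305  1.791  0.353  1.096  1.289]
tcpS [0.0004 0.0271 0.2734] shift in tool [-0.0004 -0.0006 -0.0027] turn deg [-0.13  0.24 -0.01]
```

View pics/w9.png

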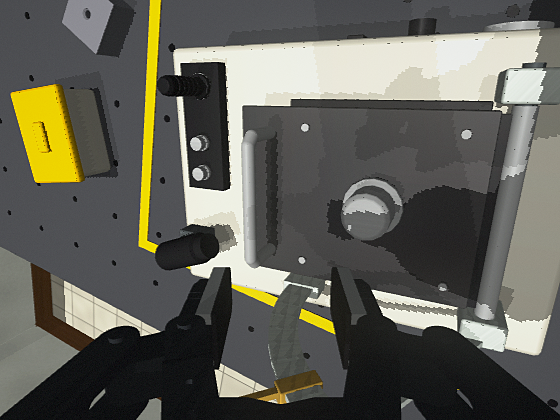

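```bash
python3 -c "
from h import *
f=load('w9'); 
for a in((250,136),(250,198),(250,262)): print(toS(ray(f,*a,.157)))
print(toS(ray(f,371,215,.152)), proj(f,fromS([[.0917,-.0171,.2462],[0,-.05,.155],[0,.035,.152]])))
plan([0,-.05,.215],-18)
im=cv2.imread('pics/w9.png')[340:420,220:360]; cv2.imwrite('pics/w9z.png',cv2.resize(im,None,fx=5.5,fy=5.5,interpolation=cv2.INTER_CUBIC))"
```

```text
[[-0.04952554 -0.04831068  0.157     ]]
[[-0.00421965 -0.04935973  0.157     ]]
[[ 0.04819656 -0.05057342  0.157     ]]
[[-0.00181876  0.03871146  0.152     ]] [[228.94511163 403.18148521]
 [250.6344717  202.65484672]
 [365.17231332 216.83953908]]
tcpS [0.0003 0.025  0.274 ] shift in tool [-0.0003  0.0843 -0.0447] turn deg [ 4.187e+01  2.000e-02 -4.000e-02]
```

View pics/w9z.png

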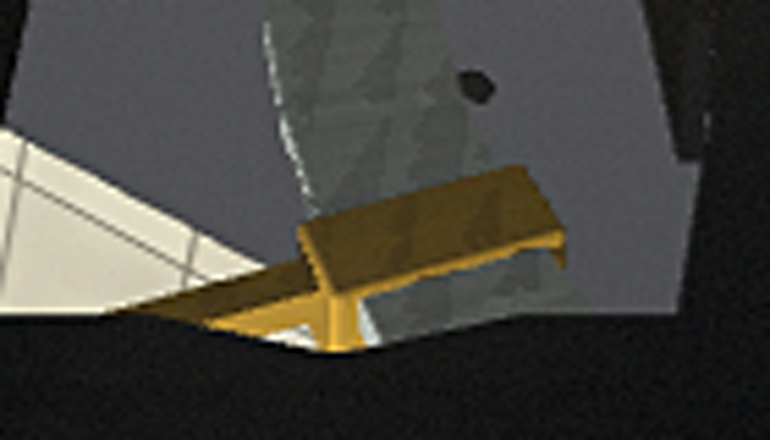

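Call:
{"api": "jog_arm", "payload": {
  "motion": [
    [0.45,[0,0,-0.02],[6,0,0]],
    [0.45,[0,0,-0.02],[6,0,0]],
    [0.45,[0,0,-0.02],[6,0,0]],
    [0.45,[0,0,-0.02],[6,0,0]],
    [0.45,[0,0,0],[6,0,0]],
    [0.45,[0,0,0],[6,0,0]],
    [0.45,[0,0,0],[6,0,0]],
    [0.45,[0,0,0],[0,0,0]],
    [0.45,[0,0,0],[0,0,0]]
  ]
}}

```text
clock: 12.88
tcp_pos: [0.6091, -0.0527, 0.2947]
orientation: [-1.255, -0.124, 0.169]
contact_force: [0.2, -0.3, 0.8]
grip_width: 0.0383
```

```bash
python3 -c "
from h import *
plan([0,-.0685,.212],-18)
plan([0,-.05,.155],-18)"
```

```text
tcpS [-0.0006 -0.056   0.2947] shift in tool [ 0.0006  0.0749 -0.0373] turn deg [ 0.13 -0.36  0.16]
tcpS [-0.0006 -0.056   0.2947] shift in tool [ 0.0005  0.1348 -0.0372] turn deg [ 0.13 -0.36  0.16]
```

Call:
{"api": "jog_arm", "payload": {
  "motion": [
    [0.45,[0,0.015,-0.01],[0,-0.3,0.1]],
    [0.45,[0,0.025,-0.015],[0,0,0]],
    [0.45,[0,0.025,-0.0122],[0,0,0]],
    [0.45,[0,0.01,0],[0,0,0]],
    [0.45,[0,0,0],[0,0,0]],
    [0.45,[0,0,0],[0,0,0]]
  ]
}}

```text
clock: 13.38
tcp_pos: [0.6118, -0.0587, 0.2128]
orientation: [-1.252, -0.133, 0.182]
contact_force: [-0.1, -0.2, 0.4]
grip_width: 0.0381
```

```bash
python3 -c "
from h import *
plan([0,-.05,.155],-18); grab('wrist','w10'); print(proj(load('w10'),fromS([[0,-.05,.155],[-.05,-.05,.155]])))"
```

```text
tcpS [ 0.0008 -0.0623  0.2128] shift in tool [-0.0008  0.0588 -0.0061] turn deg [ 0.01  0.44 -0.1 ]
[[268.59089865 245.2065314 ]
 [268.36732362 152.59038019]]
```

View pics/w10.png

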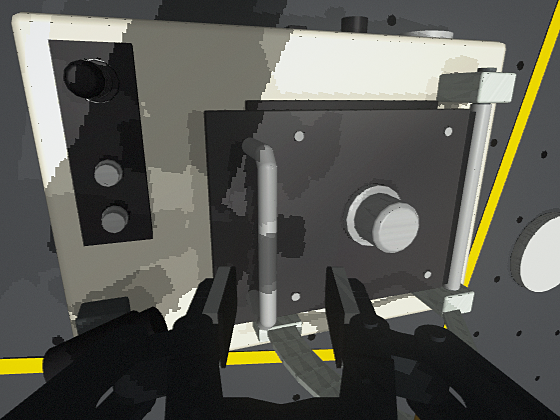

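The wrist view shows the bar along u≈267 (predicted 268), between the fingers. Descending and gripping.

Call:
{"api": "jog_arm", "payload": {
  "motion": [
    [0.45,[-0.0008,0.01,-0.0061],[0,0.4,0]],
    [0.45,[0,0.02,0],[0,0,0]],
    [0.45,[0,0.018,0],[0,0,0]],
    [0.45,[0,0.009,0],[0,0,0]],
    [0.45,[0,0,0],[0,0,0]],
    [0.45,[0,0,0],[0,0,0]],
    [0.45,[0,0,0],[0,0,0]]
  ]
}}

```text
clock: 14.02
tcp_pos: [0.6091, -0.0495, 0.157]
orientation: [-1.253, -0.127, 0.175]
contact_force: [0.6, -0.0, 0.6]
grip_width: 0.0386
```

```bash
python3 -c "
from h import *
st();plan([0,-.05,.155],-18); grab('wrist','w11')"
```

```text
t 14.0167 tcp [ 0.6091 -0.0495  0.157 ] w 0.0386 F [ 0.6 -0.   0.6] M [-0.32 -0.08  0.01]
[[ 9.797e-01 -6.200e-02 -1.906e-01]
 [ 2.004e-01  3.018e-01  9.321e-01]
 [-3.000e-04 -9.513e-01  3.081e-01]]
j [-0.004  0.544  0.18   1.736 -0.453  1.033  2.195]
tcpS [ 1.00e-04 -5.28e-02  1.57e-01] shift in tool [-0.0001  0.0028  0.0021] turn deg [ 0.05 -0.08  0.01]
```

View pics/w11.png

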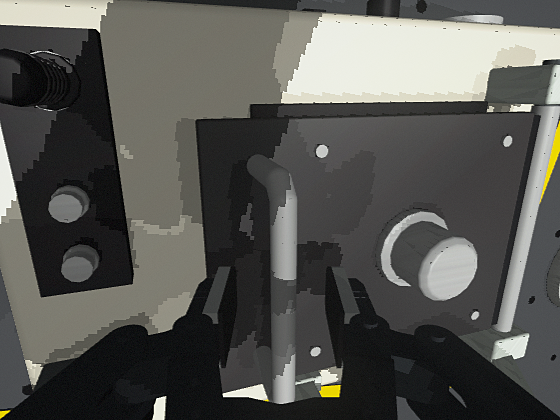

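Call:
{"api": "jog_arm", "payload": {
  "motion": [
    [0.4,[0,0.003,0.001],[0,0,0]],
    [0.2,[0,0,0],[0,0,0]],
    [0,[0,0,0],[0,0,0]],
    [0,[0,0,0],[0,0,0]],
    [0,[0,0,0],[0,0,0]],
    [0,[0,0,0],[0,0,0]],
    [0,[0,0,0],[0,0,0]],
    [0,[0,0,0],[0,0,0]]
  ],
  "force": 70
}}

```text
clock: 14.73
tcp_pos: [0.6081, -0.0475, 0.1535]
orientation: [-1.253, -0.125, 0.176]
contact_force: [-0.1, -1.9, 1.5]
grip_width: 0.0077
```

```bash
cat >> h.py <<'E'
def rows(th0,th1,n,tilt0):
    """lift rows from flap angle th0 to th1: tool turns with the flap"""
    e=(th1-th0)/n
    for i in range(n):
        a=th0+i*e
        d=barS(a+e)-barS(a); M=(R.from_rotvec([-(np.radians(tilt0)+a),0,0]).as_matrix()@B)
        print(np.round(M.T@d,5), np.round(-np.degrees(e),3))
E
python3 -c "
from h import *
st();plan([0,-.05,.155],-18); rows(0,.24,4,-18)"
```

```text
t 14.7333 tcp [ 0.6081 -0.0475  0.1535] w 0.0077 F [-0.1 -1.9  1.5] M [-0.61 -0.05  0.14]
[[ 0.9797 -0.0635 -0.1903]
 [ 0.2006  0.3019  0.932 ]
 [-0.0017 -0.9512  0.3085]]
j [-0.006  0.546  0.178  1.74  -0.455  1.026  2.195]
tcpS [-0.0005 -0.0507  0.1535] shift in tool [ 0.0005 -0.0012  0.0011] turn deg [ 0.03 -0.1  -0.07]
[ 0.      -0.00879  0.0057 ] -3.438
[ 0.      -0.00879  0.0057 ] -3.438
[ 0.      -0.00879  0.0057 ] -3.438
[ 0.      -0.00879  0.0057 ] -3.438
```

Call:
{"api": "jog_arm", "payload": {
  "motion": [
    [0,[0,-0.0044,0.0028],[-1.72,0,0]],
    [0,[0,-0.0044,0.0028],[-1.72,0,0]],
    [0,[0,-0.0044,0.0028],[-1.72,0,0]],
    [0,[0,-0.0044,0.0028],[-1.72,0,0]],
    [0,[0,-0.0044,0.0028],[-1.72,0,0]],
    [0,[0,0,0],[0,0,0]],
    [0,[0,0,0],[0,0,0]]
  ]
}}

```text
clock: 15.32
tcp_pos: [0.6065, -0.0401, 0.1783]
orientation: [-1.404, -0.141, 0.169]
contact_force: [1.5, -4.6, -1.3]
grip_width: 0.0076
```

```bash
python3 -c "
from h import *
o=st(); plan(barS(.15),-18+np.degrees(.15))
grab('side','s12');cv2.imwrite('pics/s12z.png',cv2.resize(cv2.imread('pics/s12.png')[140:290,220:400],None,fx=4,fy=4,interpolation=cv2.INTER_CUBIC))"
```

```text
t 15.3167 tcp [ 0.6065 -0.0401  0.1783] w 0.0076 F [ 1.5 -4.6 -1.3] M [-0.93 -0.39  0.01]
[[ 0.9796 -0.0338 -0.1979]
 [ 0.2008  0.1578  0.9668]
 [-0.0014 -0.9869  0.1614]]
j [-0.137  0.478  0.241  1.769 -0.321  0.979  2.044]
tcpS [-0.0006 -0.0431  0.1783] shift in tool [ 0.0006 -0.0015  0.0012] turn deg [ 0.12 -0.08 -0.07]
```

View pics/s12z.png

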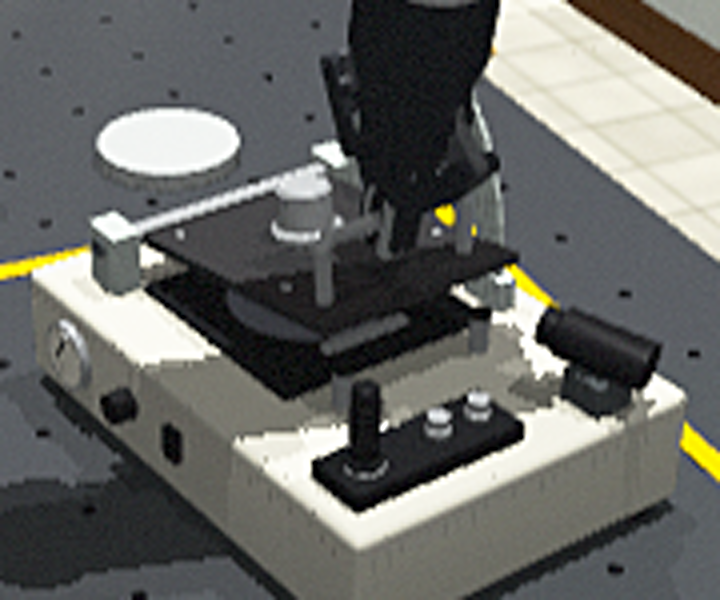

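The flap is rising with the grip and the plug is still home. Continuing.

Call:
{"api": "jog_arm", "payload": {
  "motion": [
    [0,[0,-0.0059,0.0038],[-2.29,0,0]],
    [0,[0,-0.0059,0.0038],[-2.29,0,0]],
    [0,[0,-0.0059,0.0038],[-2.29,0,0]],
    [0,[0,-0.0059,0.0038],[-2.29,0,0]],
    [0,[0,-0.0059,0.0038],[-2.29,0,0]],
    [0,[0,-0.0059,0.0038],[-2.29,0,0]],
    [0,[0,-0.0059,0.0038],[-2.29,0,0]],
    [0,[0,-0.0059,0.0038],[-2.29,0,0]],
    [0,[0,0,0],[0,0,0]],
    [0,[0,0,0],[0,0,0]]
  ]
}}

```text
clock: 16.2
tcp_pos: [0.6007, -0.0121, 0.2266]
orientation: [-1.722, -0.173, 0.15]
contact_force: [1.4, -6.5, 1.7]
grip_width: 0.0074
```

```bash
python3 -c "
from h import *
o=st(); plan(barS(.47),-18+np.degrees(.47))"
```

```text
t 16.2 tcp [ 0.6007 -0.0121  0.2266] w 0.0074 F [ 1.4 -6.5  1.7] M [-1.1  -0.25  0.02]
[[ 0.9797  0.0296 -0.1982]
 [ 0.2004 -0.1545  0.9675]
 [-0.002  -0.9875 -0.1573]]
j [-0.454  0.384  0.373  1.808  0.025  0.961  1.652]
tcpS [-0.0006 -0.0145  0.2266] shift in tool [ 0.0006 -0.0012  0.0008] turn deg [ 0.12 -0.07 -0.13]
```

Call:
{"api": "jog_arm", "payload": {
  "motion": [
    [0,[0,-0.0059,0.0038],[-2.29,0,0]],
    [0,[0,-0.0059,0.0038],[-2.29,0,0]],
    [0,[0,-0.0059,0.0038],[-2.29,0,0]],
    [0,[0,-0.0059,0.0038],[-2.29,0,0]],
    [0,[0,-0.0059,0.0038],[-2.29,0,0]],
    [0,[0,-0.0059,0.0038],[-2.29,0,0]],
    [0,[0,0,0],[0,0,0]],
    [0,[0,0,0],[0,0,0]],
    [0,[0,0,0],[0,0,0]]
  ]
}}

```text
clock: 16.95
tcp_pos: [0.5945, 0.0177, 0.2551]
orientation: [-1.961, -0.196, 0.133]
contact_force: [1.4, -5.5, 4.9]
grip_width: 0.0078
```

```bash
python3 -c "
from h import *
o=st(); plan(barS(.71),-18+np.degrees(.71))
p=toS(o['tcp_pos'])[0]; print('th from tcp',np.arctan2(p[2]-.115,.12-p[1])-np.arctan2(.04,.17), np.hypot(p[2]-.115,.12-p[1]), np.hypot(.04,.17))
grab('side','s13');cv2.imwrite('pics/s13z.png',cv2.resize(cv2.imread('pics/s13.png')[110:260,240:400],None,fx=4,fy=4,interpolation=cv2.INTER_CUBIC))
grab('wrist','w13'); grab('top','t13');cv2.imwrite('pics/t13z.png',cv2.resize(cv2.imread('pics/t13.png')[120:270,200:390],None,fx=4,fy=4,interpolation=cv2.INTER_CUBIC))"
```

```text
t 16.95 tcp [0.5945 0.0177 0.2551] w 0.0078 F [ 1.4 -5.5  4.9] M [-1.16 -0.23 -0.01]
[[ 0.98    0.0749 -0.1845]
 [ 0.1991 -0.3801  0.9033]
 [-0.0025 -0.9219 -0.3874]]
j [-0.683  0.373  0.444  1.816  0.28   1.032  1.358]
tcpS [-0.0006  0.016   0.2551] shift in tool [ 0.0006 -0.0014  0.0007] turn deg [ 0.11 -0.1  -0.19]
th from tcp 0.7010729213776365 0.1745332153453843 0.1746424919657298
```

View pics/s13z.png

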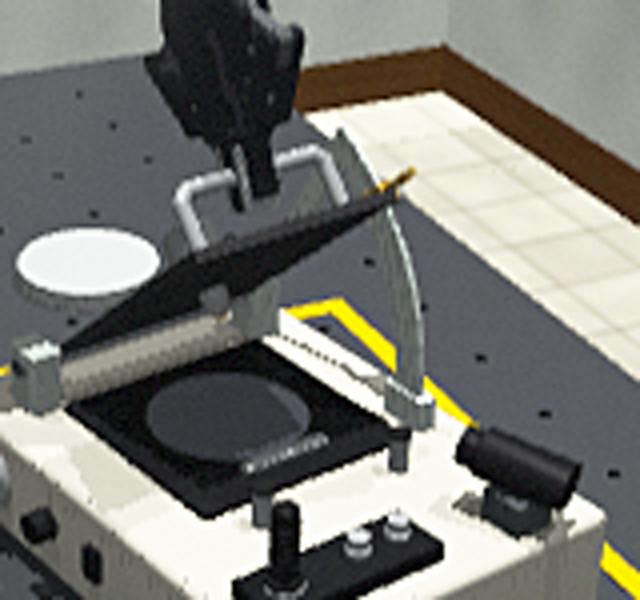

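View pics/t13z.png

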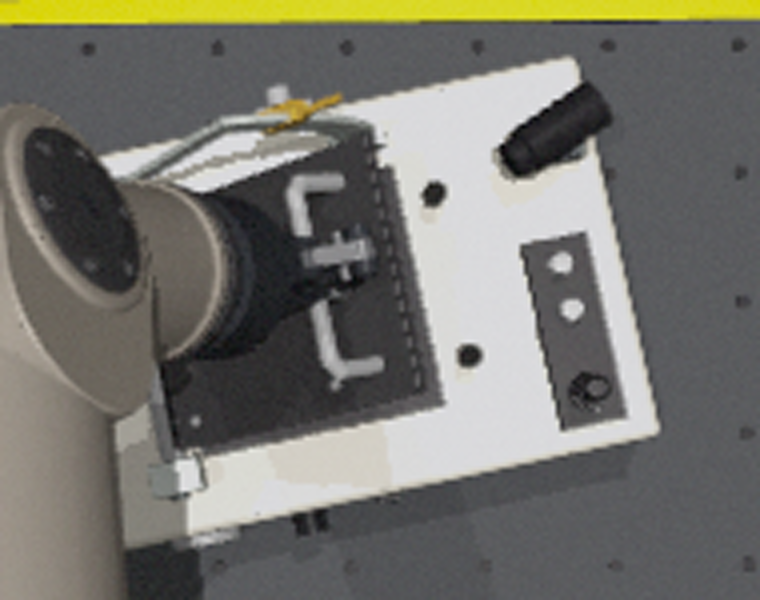

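View pics/w13.png

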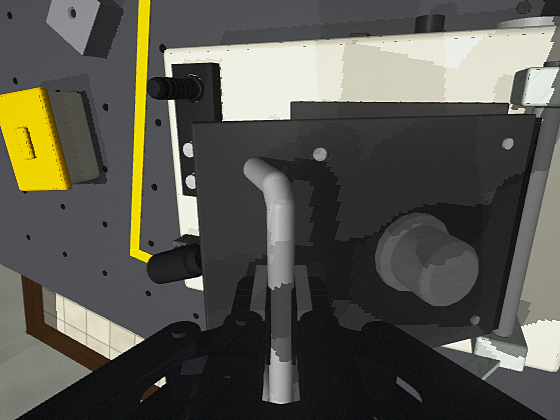

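```bash
python3 -c "
from h import *
def H(x,rr,th,off=0): return [x,.12-rr*np.cos(th)+off*np.sin(th),.115+rr*np.sin(th)+off*np.cos(th)]
ims=[]
for n,ths,tag in(('side',(.70,.76,.82),'s13'),('top',(.70,.76,.82),'t13')):
    f=load(tag); im=cv2.imread(f'pics/{tag}.png')
    x0,y0=(300,140) if n=='side' else (255,135)
    w=60;c=im[y0:y0+45,x0:x0+w]; big=cv2.resize(c,None,fx=13,fy=13,interpolation=cv2.INTER_CUBIC)
    cv2.imwrite(f'pics/{tag}raw.png',big)
    for th,col in zip(ths,((0,0,255),(0,255,0),(255,0,0))):
        pp=proj(f,fromS([H(.091,.12,th),H(.091,.19,th)])); q=((pp-[x0,y0]+.5)*13).astype(int)
        cv2.line(big,tuple(map(int,q[0])),tuple(map(int,q[1])),col,1); print(n,th,pp[1])
    # flap corners at 0.70
    for x in(.07,-.07):
        pp=proj(f,fromS([H(x,.195,.70,.004),H(x,.195,.70,-.004)])); print('corner',x,pp)
        for p in pp: cv2.circle(big,tuple(map(int,(p-[x0,y0]+.5)*13)),5,(255,0,255),1)
    cv2.imwrite(f'pics/{tag}ov.png',big)
"
```

```text
side 0.7 [345.01917833 157.20510596]
side 0.76 [343.06293994 152.6679246 ]
side 0.82 [340.955586   148.25709357]
corner 0.07 [[338.52858555 157.0677902 ]
 [339.86125535 160.33480936]]
corner -0.07 [[287.98171273 172.8740892 ]
 [289.38328141 176.37031942]]
top 0.7 [288.79727363 144.05114368]
top 0.76 [285.28587095 143.99877604]
top 0.82 [281.48632826 144.03899566]
corner 0.07 [[291.45594335 152.94366768]
 [293.80412516 152.95894341]]
corner -0.07 [[305.45280469 217.67251128]
 [307.73868041 217.29476825]]
```

View pics/s13ov.png

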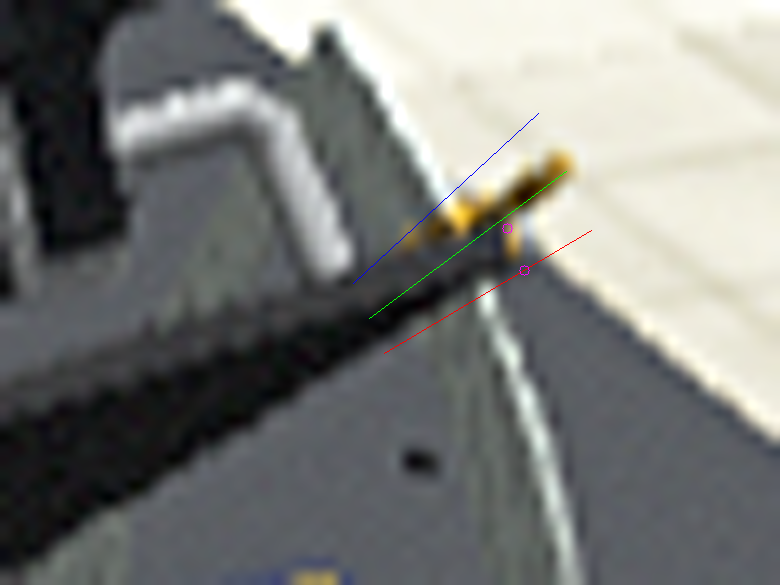

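View pics/t13ov.png

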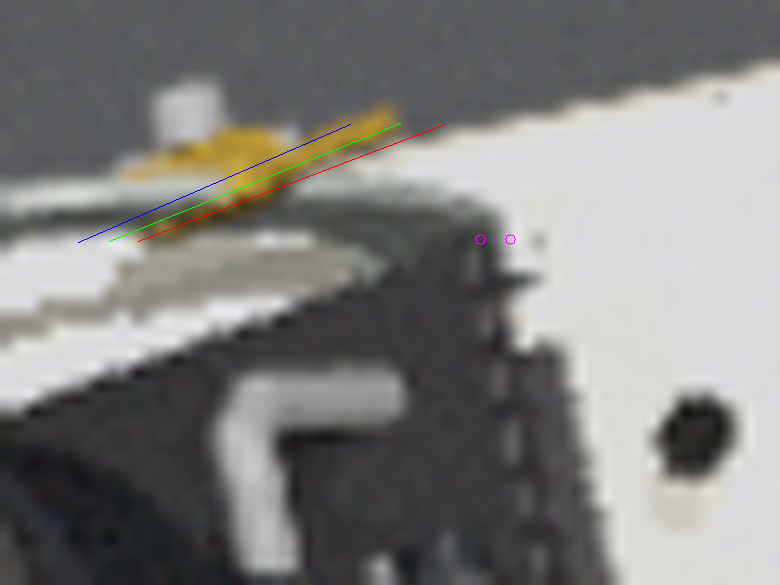

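View pics/s13raw.png

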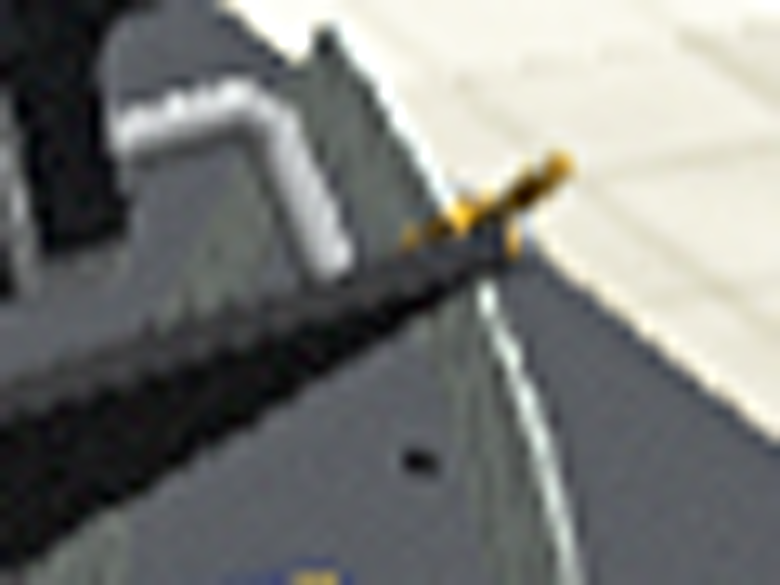

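View pics/t13raw.png

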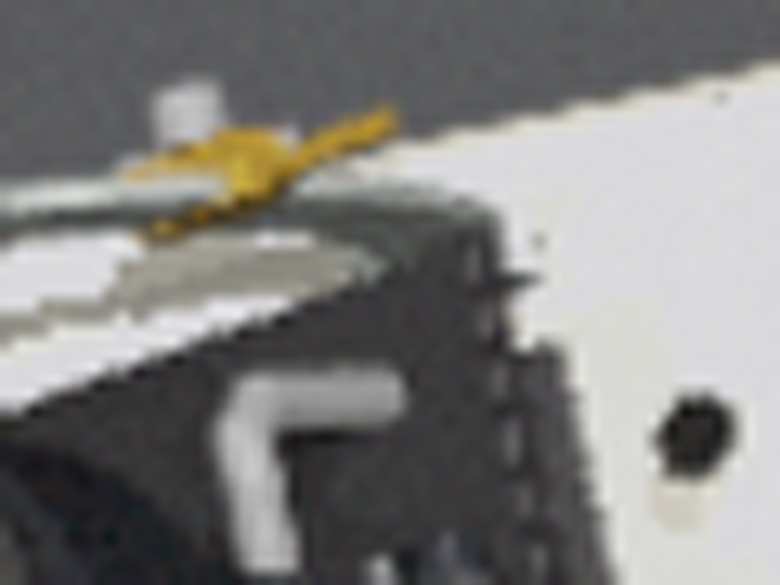

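```bash
cat >> h.py <<'E'
def H(x,rr,th,off=0): return np.array([x,.12-rr*np.cos(th)+off*np.sin(th),.115+rr*np.sin(th)+off*np.cos(th)])
def flapfit(f,th,off,tol=.006):
    Q=toS(cloud(f).reshape(-1,3)); Q=Q[(f['range_z']>0).ravel()]
    for it in range(4):
        d=np.array([-np.cos(th),np.sin(th)]); n=np.array([np.sin(th),np.cos(th)])
        yz=Q[:,1:]-[.12,.115]; a=yz@d; h=yz@n-off
        m=(abs(h)<tol)&(a>.03)&(a<.185)&(abs(Q[:,0])<.064)
        A=np.c_[a[m],np.ones(m.sum()),Q[m,0]]; c=np.linalg.lstsq(A,h[m],rcond=None)[0]; th=th+c[0]
    print('flap angle (plane slope)',th,'n',m.sum(),'offset at axis',c[1],'xslope',c[2],'angle from mean height',th-c[0]+np.mean(h[m]/a[m])); return th
E
python3 -c "
from h import *
flapfit(load('t13'),.70,.004); flapfit(load('s13'),.70,-.004); flapfit(load('w13'),.70,.004)
flapfit(load('t4'),.0,.004); flapfit(load('w9'),.0,.004); flapfit(load('w11'),.0,.004)
"
```

```text
flap angle (plane slope) 0.7143078394356057 n 1365 offset at axis 0.0008104129960710743 xslope 0.000497580972397827 angle from mean height 0.7222491737689354
flap angle (plane slope) 0.7157942419255863 n 432 offset at axis -0.0021467733355140495 xslope 0.0013519422319516578 angle from mean height 0.692770181740076
flap angle (plane slope) 0.7135700560781341 n 38594 offset at axis -2.5196221654643195e-05 xslope 0.0007719959194725791 angle from mean height 0.7129257622069861
flap angle (plane slope) -0.0004422516932606152 n 3037 offset at axis 0.0012395604068246684 xslope -0.00014314871847883793 angle from mean height 0.014596845721000215
flap angle (plane slope) -6.514833529369837e-05 n 29294 offset at axis 0.0007181409721562043 xslope -0.0014732183286360434 angle from mean height 0.009469460969666154
flap angle (plane slope) -8.651427502877358e-05 n 41534 offset at axis 0.0007036253245457108 xslope -0.0009032195949893386 angle from mean height 0.00761461825252849
```

```bash
python3 -c "
from h import *
for tag in('w9','t4','s8','t13','s13','top0','side0','w10'):
    f=load(tag); im=f['image'].astype(int); Q=toS(cloud(f).reshape(-1,3)).reshape(im.shape)
    m=(im[...,0]>im[...,2]*1.8)&(im[...,0]>50)&(f['range_z']>0)&(Q[...,2]>.17)&(Q[...,0]>.06)&(Q[...,0]<.13)&(Q[...,1]<.1)&(Q[...,1]>-.1)
    q=Q[m]
    if len(q)==0: print(tag,0); continue
    yz=np.c_[.12-q[:,1],q[:,2]-.115]; rr=np.hypot(*yz.T); th=np.arctan2(yz[:,1],yz[:,0])
    print(tag,len(q))
    for lo,hi in((.12,.135),(.135,.15),(.15,.16),(.16,.17),(.17,.18),(.18,.2)):
        k=(rr>lo)&(rr<hi)
        if k.sum(): print('  ',lo,hi,k.sum(),'th med',np.round(np.percentile(th[k],[5,50,95]),3),'x',np.round(np.percentile(q[k,0],[5,50,95]),4))
"
```

```text
w9 1044
   0.12 0.135 43 th med [0.737 0.788 0.813] x [0.0876 0.0884 0.092 ]
   0.135 0.15 361 th med [0.735 0.775 0.808] x [0.0876 0.0883 0.0892]
   0.15 0.16 284 th med [0.739 0.779 0.807] x [0.0876 0.0883 0.0926]
   0.16 0.17 250 th med [0.753 0.781 0.805] x [0.0885 0.0906 0.0951]
   0.17 0.18 102 th med [0.756 0.768 0.784] x [0.0896 0.0903 0.0916]
   0.18 0.2 4 th med [0.753 0.755 0.755] x [0.0904 0.0909 0.0911]
t4 57
   0.135 0.15 8 th med [0.799 0.817 0.824] x [0.0868 0.0921 0.0984]
   0.15 0.16 16 th med [0.772 0.811 0.823] x [0.0867 0.09   0.0964]
   0.16 0.17 19 th med [0.765 0.794 0.814] x [0.0888 0.0928 0.0972]
   0.17 0.18 6 th med [0.786 0.787 0.804] x [0.0898 0.0908 0.0924]
   0.18 0.2 8 th med [0.773 0.785 0.795] x [0.0887 0.0908 0.0922]
s8 57
   0.12 0.135 1 th med [0.745 0.745 0.745] x [0.0879 0.0879 0.0879]
   0.135 0.15 16 th med [0.735 0.77  0.799] x [0.0842 0.0857 0.0878]
   0.15 0.16 14 th med [0.726 0.756 0.785] x [0.0828 0.0848 0.087 ]
   0.16 0.17 17 th med [0.727 0.754 0.788] x [0.0851 0.0882 0.0952]
   0.17 0.18 4 th med [0.748 0.759 0.761] x [0.0866 0.0878
[... 899 characters left out ...]
0.0975]
   0.16 0.17 20 th med [0.761 0.792 0.817] x [0.0883 0.0918 0.0974]
   0.17 0.18 6 th med [0.782 0.791 0.796] x [0.0896 0.0905 0.0924]
   0.18 0.2 10 th med [0.774 0.785 0.802] x [0.0886 0.0912 0.0923]
side0 57
   0.12 0.135 1 th med [0.783 0.783 0.783] x [0.0864 0.0864 0.0864]
   0.135 0.15 18 th med [0.731 0.762 0.796] x [0.0843 0.0862 0.0871]
   0.15 0.16 10 th med [0.732 0.761 0.79 ] x [0.0841 0.0855 0.0867]
   0.16 0.17 19 th med [0.727 0.751 0.787] x [0.0851 0.0882 0.0949]
   0.17 0.18 4 th med [0.757 0.76  0.765] x [0.0859 0.0863 0.0898]
   0.18 0.2 5 th med [0.756 0.761 0.764] x [0.0873 0.0886 0.0896]
w10 18
   0.135 0.15 18 th med [0.726 0.732 0.74 ] x [0.0874 0.0881 0.0886]
```

The plane fits all put the flap at 0.714 rad. The index estimates converge on 0.769 (clip face edges 0.735 to 0.808, pointer centre about 0.77). That leaves +0.055 rad to lift.

Call:
{"api": "jog_arm", "payload": {
  "motion": [
    [0,[0,-0.0027,0.0017],[-1.05,0,0]],
    [0,[0,-0.0027,0.0017],[-1.05,0,0]],
    [0,[0,-0.0027,0.0018],[-1.05,0,0]],
    [0,[0,0,0],[0,0,0]],
    [0,[0,0,0],[0,0,0]],
    [0,[0,0,0],[0,0,0]],
    [0,[0,0,0],[0,0,0]],
    [0,[0,0,0],[0,0,0]]
  ]
}}

```text
clock: 17.77
tcp_pos: [0.593, 0.0253, 0.2605]
orientation: [-2.016, -0.201, 0.129]
contact_force: [1.2, -6.2, 6.0]
grip_width: 0.0078
```

```bash
python3 -c "
from h import *
o=st()
for n in('top','side','wrist'): flapfit(grab(n,n[0]+'14'),.765,-.004 if n=='side' else .004)
for tag,x0,y0 in(('s14',300,130),('t14',255,135)):
    cv2.imwrite(f'pics/{tag}raw.png',cv2.resize(cv2.imread(f'pics/{tag}.png')[y0:y0+45,x0:x0+60],None,fx=13,fy=13,interpolation=cv2.INTER_CUBIC))
"
```

```text
t 17.7667 tcp [0.593  0.0253 0.2605] w 0.0078 F [ 1.2 -6.2  6. ] M [-1.07 -0.12  0.03]
[[ 0.9801  0.0847 -0.1797]
 [ 0.1986 -0.4292  0.8811]
 [-0.0025 -0.8992 -0.4375]]
j [-0.73   0.378  0.456  1.816  0.331  1.057  1.298]
flap angle (plane slope) 0.7674089410778543 n 1429 offset at axis 0.0011095584105025957 xslope 0.003826654090658586 angle from mean height 0.7775305074874775
flap angle (plane slope) 0.7701200071668018 n 605 offset at axis -0.002203684089916421 xslope 0.001565511264385398 angle from mean height 0.7464431632595167
flap angle (plane slope) 0.7681885701759742 n 38702 offset at axis -6.54538978236274e-05 xslope 0.0009550139827568548 angle from mean height 0.7670345363102424
```

View pics/s14raw.png

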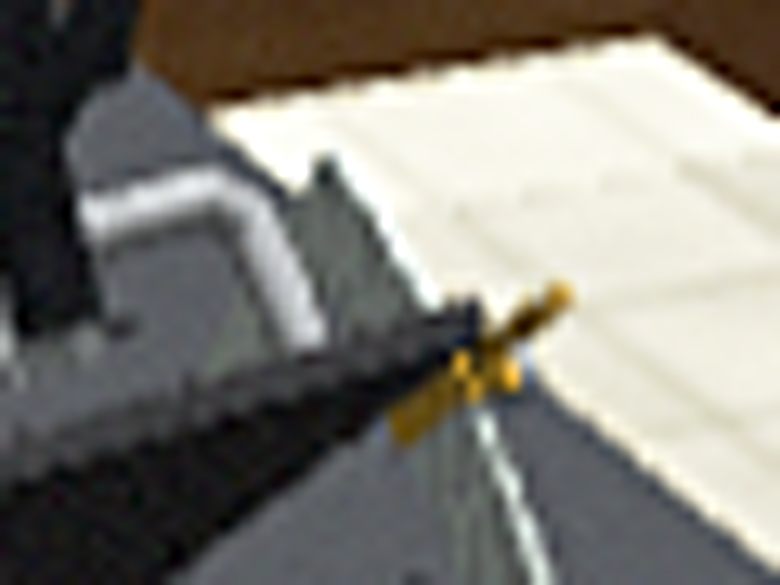

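View pics/s14.png

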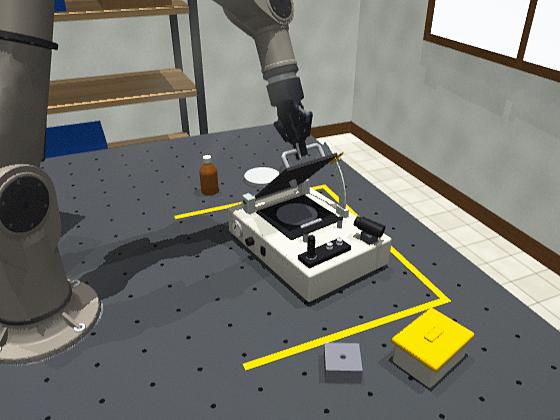

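View pics/t14raw.png

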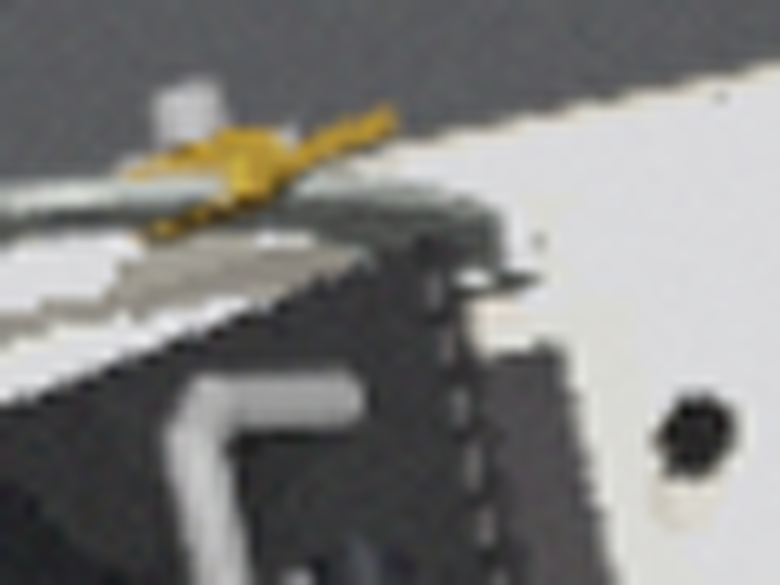

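The flap reads 0.767 to 0.770 in all three cameras, against 0.769 for the index. The pointer tip is unmoved at (343.3,152.5) in the side view. One check for drift, then I'll hand in.

Call:
{"api": "jog_arm", "payload": {
  "motion": [
    [0,[0,0,0],[0,0,0]],
    [0,[0,0,0],[0,0,0]],
    [0,[0,0,0],[0,0,0]],
    [0,[0,0,0],[0,0,0]],
    [0,[0,0,0],[0,0,0]],
    [0,[0,0,0],[0,0,0]]
  ]
}}

```text
clock: 18.42
tcp_pos: [0.5929, 0.0253, 0.2605]
orientation: [-2.016, -0.2, 0.129]
contact_force: [1.2, -5.8, 6.6]
grip_width: 0.0075
```

```bash
python3 -c "
from h import *
o=st(); print(np.abs(o['qvel']).max())
flapfit(grab('wrist','w15'),.765,.004)
print(r.hand_in())
"
```

```text
t 18.4167 tcp [0.5929 0.0253 0.2605] w 0.0075 F [ 1.2 -5.8  6.6] M [-1.08 -0.12  0.07]
[[ 0.9801  0.0846 -0.1796]
 [ 0.1985 -0.4292  0.8811]
 [-0.0026 -0.8992 -0.4375]]
j [-0.73   0.378  0.456  1.816  0.331  1.057  1.298]
0.0006927031267052315
flap angle (plane slope) 0.768148066243186 n 38697 offset at axis -6.704626559202081e-05 xslope 0.0009414036481742045 angle from mean height 0.7669903190711214
the job is handed in; nothing more can be done
None
```

With the flap shut, I moved the shorting plug from its parking block into the open guard terminal and seated it fully home. I then lifted the flap by its bow handle to the index mark. I handed in at 18.4 s with the gripper still holding it there.

- **Plug:** Contact came at the predicted height, with about 14 N measured before one last small push. After release, the plug top was within about 0.5 px of its predicted fully home position in the side view, and it was still standing there in the later pictures.
- **Flap:** The slope of its surface read 0.767, 0.770 and 0.768 rad from the top, side and wrist depth images. It was steady at 0.768 rad just before hand-in, and the largest contact force I read while holding it was about 7 N.
- **Index:** My estimate is 0.769 rad, give or take about 0.01. The raw readings ranged from about 0.76 (side) to 0.79 (top), because each camera sees a different face of the pointer. The pointer tip did not move between pictures.
- **Not confirmed directly:** No camera could see the white line on the flap's far edge, so I checked the alignment through these angles and not by eye. Angles worked out from the flap's height, not its slope, disagreed by up to 0.02 rad in the top and side views. I put that down to camera calibration offset.
- **Bystanders:** I touched none of them, and the bottle, wafer case and tub look unmoved in the last side picture.

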